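# Pack the noodle stall's seasonings under the rack

## Task

Pack away the stall's seasonings: stand each of the three brown jars in the middle of the tray pad that has the colour of its lid, and then set the blue rack over them so that its four legs drop fully into the sockets at the tray's corners. The two white jars hold cleaning powder: leave them standing where they are. Keep everything upright, set it down rather than dropping it, and let go of it all.

Things in the scene. Friction and masses are not known exactly. Their poses are not given: they have to be found in the camera images.
- jar_red: brown round jar with a red lid, 60 mm tall: brown body 46 mm across from the bottom to 40 mm up, sloping in to a red lid 33 mm across (46 to 60 mm up); 0.11 to 0.23 kg; grip it by the brown body. Stands loose on the table. Origin: centre of its underside, z up; round, so its yaw means nothing
- jar_yellow: brown round jar with a yellow lid, 60 mm tall: brown body 46 mm across from the bottom to 40 mm up, sloping in to a yellow lid 33 mm across (46 to 60 mm up); 0.11 to 0.23 kg; grip it by the brown body. Stands loose on the table. Origin: centre of its underside, z up; round, so its yaw means nothing
- jar_green: brown round jar with a green lid, 60 mm tall: brown body 46 mm across from the bottom to 40 mm up, sloping in to a green lid 33 mm across (46 to 60 mm up); 0.11 to 0.23 kg; grip it by the brown body. Stands loose on the table. Origin: centre of its underside, z up; round, so its yaw means nothing
- white_red: white round jar with a red lid, same shape and size as the brown jars (46 mm across, 60 mm tall): cleaning powder, not to be moved. Origin: centre of its underside, z up
- white_yellow: white round jar with a yellow lid, same shape and size as the brown jars (46 mm across, 60 mm tall): cleaning powder, not to be moved. Origin: centre of its underside, z up
- pad_red: red round pad, 60 mm across, 3 mm thick, fixed on the tray's floor on the tray's long middle line (the three pads stand 72 mm apart, colours in any order). Origin: centre of its underside, 4 mm above the table; its top, where a jar stands, is 7 mm above the table
- pad_yellow: yellow round pad, 60 mm across, 3 mm thick, fixed on the tray's floor on the tray's long middle line (the three pads stand 72 mm apart, colours in any order). Origin: centre of its underside, 4 mm above the table; its top, where a jar stands, is 7 mm above the table
- pad_green: green round pad, 60 mm across, 3 mm thick, fixed on the tray's floor on the tray's long middle line (the three pads stand 72 mm apart, colours in any order). Origin: centre of its underside, 4 mm above the table; its top, where a jar stands, is 7 mm above the table
- tray: low pale metal tray fixed to the table at left or right, 260 (its x) by 150 mm (its y), floor 4 mm thick, rim 12 mm high. In each corner a black block, top 16 mm above the table, with a square socket 17 mm wide (mouth bevelled to 23 mm) down to the tray floor, centred at x +-110, y +-55 mm. Three coloured pads on its floor. Origin: centre of its underside, z up
- rack: loose blue rack on 4 steel legs, 0.36-0.56 kg, across from the tray. Deck 260 (its x) by 150 mm (its y), underside 80, rim top 96 mm above leg tips. Legs 12 mm thick, tips 8 mm, at x +-110, y +-55 mm. Black handle bar along x, 14x14 mm, centre 128 mm above tips, 90 mm between its posts, 37 mm clear below. Seated: tips 4 mm above table, either end first. Origin: centre, at leg-tip level, z up
Things that resemble listed ones, but are neither listed nor needed, are in the scene too. What is shaped like the jar_yellow but purple is not meant.

How it is judged:
By the outcome, as a careful person would: the job done as asked, in the order asked, and still so for the second after the job is handed in, with the robot touching nothing.
It also fails if it takes over 109 s, if anything falls off the work surface, if the arm or the gripper's body presses on something with over 40 N, if the wrist force passes 120 N, or if a joint passes its speed limit or range.

## Robot

A 6-joint arm with a two-finger parallel gripper is mounted at the origin on the work surface. World frame = base frame: x ahead of the robot, y to its left, z up, the work surface at z = 0. Lengths are in m, angles in rad, forces in N, time in s.
With the tool pointing down it reaches from about 0.35 to 0.775 m from the base axis. Payload 5.5 kg.
Tool frame: the origin (TCP) lies midway between the tips of the shut fingers; the grasp point (between the pads) lies 19 mm behind it (env.tcp_to_grasp is the distance from the TCP to the grasp point, in m); z points along the fingers, y is the direction in which the jaws open and shut (so a half turn about z gives the same grasp; the last joint's range is limited). The gripper opens to 85 mm and grips with 20 to 120 N. Pads are 22 mm wide; open, the fingers measure 114 mm over their backs; the gripper's body (76 mm by 85 mm) begins 54 mm behind the grasp point. The pads swing forward as they close: fully open they stand 13 mm farther back than shut.
Start: joints at [1.164, 0.313, 0.046, 1.304, 0, 1.431], TCP at [0.152, 0.555, 0.206] pointing down, gripper open.
Joint ranges: [-2.76, 2.76], [-0.86, 1.69], [-1.03, 1.26], [-2.2, 2.34], [-1.47, 1.5], [-3.14, 3.14]. Speed limits (rad/s): [2.57, 2.57, 3.14, 3.14, 3.14, 3.14].

## Interface

Orientations are given as a unit quaternion [w, x, y, z].
In Python, from workcell import get_state, viewer, hand_in, finder, env gives the robot as it stands.
- The arm moves only by the tool arm_command, never from a script. Its argument "motion" is a list of rows, each an object of numbers: "x", "y", "z": the shift along the tool's x, y, z in mm; "rx", "ry", "rz": the turn, a rotation vector about the tool's x, y, z in degrees; "hand": the closure, from -1 (fully open) to 1 (shut). A call has 1 to 10 rows; each row is the pose to reach, as a shift and turn from the pose commanded when the call began, along the tool's axes at that moment; what a row does not reach only later rows make up. A row lasts 1/8 s, in which the tool goes at most 62.5 mm and 10.7 degrees, less where a joint would pass 70% of its speed; a pose out of reach is approached as far as the arm can. A call with a gripper value outside its range is refused whole. The fingers move at their own pace and stop on an object; "force" is the grip in N (left out, the last holds). Time passes only in rows, so rows that repeat a pose let the fingers close. It gives the time, the measured TCP pose, the force and the opening at its end, in the units of the state.
- get_state(): the state, without advancing time (a new reading comes with each control period).
- viewer.read_camera(name): name is "scene" or "side" or "wrist"; returns a dict with "image" (480x640x3 uint8, red, green, blue), "z_map" (480x640 float32, m along the optical axis (not along the pixel's ray), 0 where there is no reading), "intrinsics" (3x3 intrinsics, pixels), "rvec" (rotation vector, rad) and "tvec" (3), from world to camera coordinates, as OpenCV has them. Camera axes: x right, y down, z forward; pixel columns grow to the right and rows downward; lengths in m; the calibration is good to about 2 mm. A picture is of the moment at which its call begins.
- hand_in(): hands the job in, once; it reports no verdict.
Trained networks look in a picture, given as the dict that the camera call returned (one of the last four; its "shot" number tells which), for a name from the list of things; names that differ only in an ending like _2 or _b are one class to them, and where a whole thing is asked for, a point or a joint stands for the part that bears it (a point fixed in the world has none). Each returns a list of dicts, best first, with "score" (0 to 1); they miss things now and then, are a little off and sometimes report something else, mostly with a low value. They report only what shows in the picture. A call takes as long as a camera call. They do not tell look-alikes from the thing itself.
- finder.find_in(picture, query): "at" ([column, row] in pixels, amid what is visible of it).
- finder.masks_of(picture, query): "region" (480x640 bool, what is visible of it) and "at" ([column, row] in pixels, amid what is visible of it).
The state is a dict: "clock": time; "joint_pos": joint angles; "qvel": joint speeds; "tau": joint torques, N m; "tcp_pos": TCP position; "orientation": TCP orientation; "wrist_force": force on the tool from outside, world axes, zero at the start; "ft_torque": the same for the moment, N m; "finger_gap": finger opening in m.
Only numpy, scipy, OpenCV 4.12 (cv2) and the standard library are available. Lean on these libraries where they do the work, as an engineer would, in place of code of your own. Each camera call takes 0.05 s, during which the arm holds its last target.

## Working session

There is one attempt and no reset: what is moved stays moved. The work goes in short steps, Python scripts to look and compute and a tool call to move; the robot and the scene stay as the last step left them, time stands still between calls to the robot, and variables do not carry over. Pictures are saved under pics/ and viewed, and the job is handed in when it is done.

Besides the shell and the picture viewer there is one more tool, called after "Request:" by a JSON object that holds its "name" and its "arguments". arm_command: Moves the arm, as the interface text tells. Its arguments: {"type":"object","properties":{"motion":{"type":"array","items":{"type":"object","properties":{"x":{"type":"number"},"y":{"type":"number"},"z":{"type":"number"},"rx":{"type":"number"},"ry":{"type":"number"},"rz":{"type":"number"},"hand":{"type":"number"}}}},"force":{"type":"number"}},"required":["motion"]}

```bash
ls; mkdir -p pics; python3 - <<'E'
from workcell import get_state, viewer, env
import cv2
print(get_state()); print(env.tcp_to_grasp)
for n in ["scene","side"]:
    p=viewer.read_camera(n); cv2.imwrite(f"pics/{n}0.png",p["image"][:,:,::-1]); print(n,p["intrinsics"],p["rvec"],p["tvec"],p["shot"])
E
```

```text
pics
{'clock': 0.0, 'joint_pos': array([1.16438896e+00, 3.13966288e-01, 4.49844657e-02, 1.30358904e+00,
       1.86837711e-05, 1.43115222e+00]), 'qvel': array([-0.00065102, -0.00128327, -0.00018541,  0.00119392,  0.00144171,
       -0.0017334 ]), 'tau': array([-6.08949094e-06, -4.80629361e+01,  2.98533136e+01,  1.94350665e-02,
       -5.22761968e-05,  1.15698273e-05]), 'tcp_pos': array([0.15138566, 0.55414705, 0.20533055]), 'orientation': array([-2.48244349e-04,  1.32986447e-01,  9.91117459e-01, -8.51883857e-04]), 'wrist_force': array([1.25325326, 0.36661148, 0.25416631]), 'ft_torque': array([0.03934958, 0.02719948, 0.00364416]), 'finger_gap': 0.08540699094983636}
0.0187
scene [[587.17900692   0.         326.91216249]
 [  0.         587.17900692 242.75246314]
 [  0.           0.           1.        ]] [ 1.03663373  2.38714119 -1.11043202] [ 0.33054772 -0.21498823  1.33469668] 1
side [[447.48107124   0.         316.39675661]
 [  0.         447.48107124 239.85977517]
 [  0.           0.           1.        ]] [ 2.16315072 -0.27939462  0.11833907] [-0.47182145  0.09863589  0.84316577] 2
```

View pics/scene0.png

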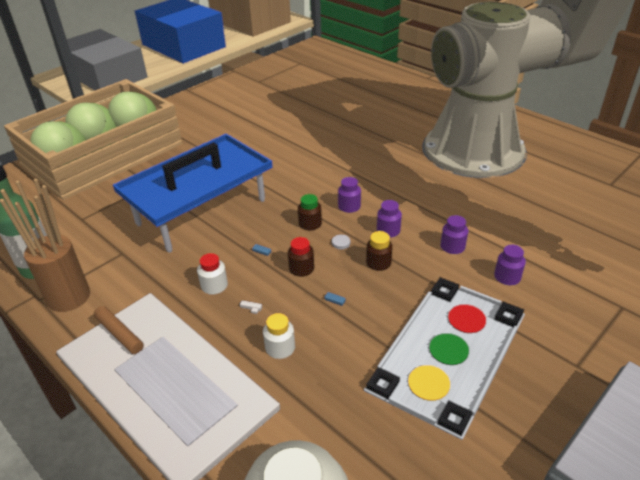

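View pics/side0.png

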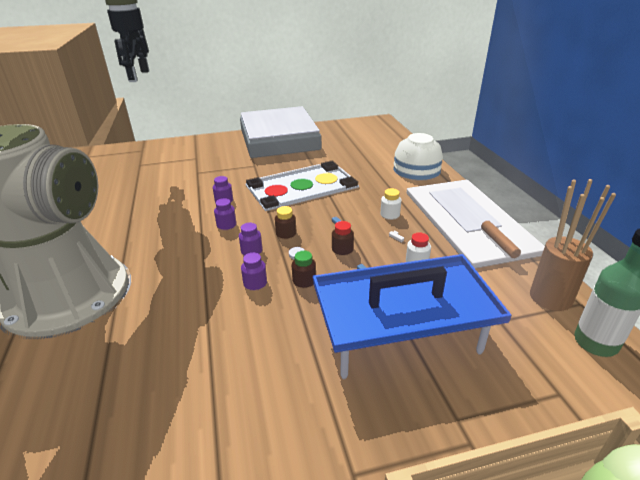

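Scene view: the brown jars are red (300,256), yellow (379,250) and green (310,212). The white jars are at (211,273) and (278,335), and the four purple look-alikes at (349,195), (389,218), (455,234) and (510,265). The tray is at (450,350) with pads red, green, yellow from the top, and the rack is at (195,175). Next I measure.

```bash
cat > h.py <<'E'
import numpy as np, cv2
from workcell import get_state, viewer, finder, env
def xyz(p):
    K=p["intrinsics"];R=cv2.Rodrigues(np.array(p["rvec"]))[0];t=np.array(p["tvec"]).ravel()
    z=p["z_map"];v,u=np.mgrid[:480,:640]
    c=np.stack([(u-K[0,2])/K[0,0]*z,(v-K[1,2])/K[1,1]*z,z],-1)
    w=(c-t)@R; w[z==0]=np.nan; return w
def proj(p,P):
    return cv2.projectPoints(np.array(P,float).reshape(-1,3),np.array(p["rvec"]),np.array(p["tvec"]),p["intrinsics"],None)[0].reshape(-1,2)
def save(p,n,crop=None,s=1):
    im=p["image"][:,:,::-1]
    if crop: a,b,c,d=crop; im=im[b:d,a:c]
    cv2.imwrite(n,cv2.resize(np.ascontiguousarray(im),None,fx=s,fy=s,interpolation=cv2.INTER_CUBIC))
E
python3 - <<'E'
from h import *
for n in ["scene","side"]:
    p=viewer.read_camera(n); w=xyz(p)
    if n=="scene": save(p,"pics/crop_jars.png",(190,170,540,370),2.2)
    for q in ["jar_red","jar_yellow","jar_green","white_red","white_yellow","pad_red","pad_yellow","pad_green","rack","tray"]:
        for d in finder.masks_of(p,q)[:2]:
            P=w[d["region"]]; P=P[~np.isnan(P[:,0])]
            o=""
            if "jar" in q or "white" in q:
                T=P[(P[:,2]>0.056)&(P[:,2]<.066)]; o=("top",len(T),np.round((T[:,:2].min(0)+T[:,:2].max(0))/2,4) if len(T) else 0, np.round(np.ptp(T[:,:2],axis=0),3) if len(T) else 0)
            elif "pad" in q: o=("mid",np.round((P.min(0)+P.max(0))/2,4),np.round(np.ptp(P,axis=0),3))
            elif q=="rack":
                H=P[(P[:,2]>.131)&(P[:,2]<.145)]; o=("handle",len(H),np.round(H.mean(0),4) if len(H) else 0)
                if len(H): r=cv2.minAreaRect(H[:,:2].astype(np.float32)*1000); o+=(r,)
                D=P[(P[:,2]>.083)&(P[:,2]<.100)]; o+=("deck",cv2.minAreaRect(D[:,:2].astype(np.float32)*1000))
            else: o=cv2.minAreaRect(P[P[:,2]<.03][:,:2].astype(np.float32)*1000)
            print(n,q,round(d["score"],2),np.round(d["at"]),np.round(np.median(P,0),3),o)
E
```

```text
scene jar_red 0.86 [299. 256.] [0.552 0.007 0.041] ('top', 212, array([ 0.5439, -0.0032]), array([0.031, 0.033]))
scene jar_red 0.16 [304. 212.] [ 0.453 -0.071  0.041] ('top', 153, array([ 0.4421, -0.0816]), array([0.033, 0.033]))
scene jar_yellow 0.92 [378. 253.] [0.451 0.097 0.04 ] ('top', 212, array([0.4405, 0.087 ]), array([0.035, 0.035]))
scene jar_yellow 0.86 [456. 233.] [0.327 0.167 0.041] ('top', 195, array([0.314 , 0.1601]), array([0.033, 0.031]))
scene jar_green 0.8 [309. 214.] [ 0.452 -0.072  0.04 ] ('top', 164, array([ 0.4417, -0.082 ]), array([0.034, 0.034]))
scene white_red 0.66 [211. 273.] [ 0.681 -0.073  0.04 ] ('top', 236, array([ 0.6748, -0.0847]), array([0.032, 0.034]))
scene white_yellow 0.6 [280. 334.] [0.698 0.11  0.043] ('top', 313, array([0.69  , 0.1001]), array([0.032, 0.032]))
scene white_yellow 0.56 [188. 181.] [ 0.58  -0.261  0.085] ('top', 56, array([ 0.5661, -0.2111]), array([0.229, 0.02 ]))
scene pad_red 0.86 [465. 318.] [0.451 0.282 0.007] ('mid', array([0.4504, 0.2808, 0.007 ]), array([0.059, 0.058, 0.008]))
scene pad_yellow 0.7 [430. 383.] [0.592 0.3
[... 1488 characters left out ...]
ad_yellow 0.51 [324. 181.] [0.589 0.305 0.006] ('mid', array([0.59  , 0.3074, 0.0061]), array([0.059, 0.066, 0.008]))
side pad_green 0.6 [302. 183.] [0.52  0.289 0.006] ('mid', array([0.5194, 0.2926, 0.0064]), array([0.058, 0.06 , 0.007]))
side rack 0.67 [407. 304.] [ 0.555 -0.279  0.084] ('handle', 598, array([ 0.56  , -0.2707,  0.134 ]), ((560.8765869140625, -269.9690856933594), (17.092649459838867, 114.35641479492188), 87.08304595947266), 'deck', ((561.2350463867188, -269.8388671875), (152.8709716796875, 260.9167785644531), 87.43738555908203))
side tray 0.65 [296. 186.] [0.512 0.281 0.005] ((523.7257080078125, 305.0527648925781), (277.5451965332031, 181.2676544189453), 13.272689819335938)
```

View pics/crop_jars.png

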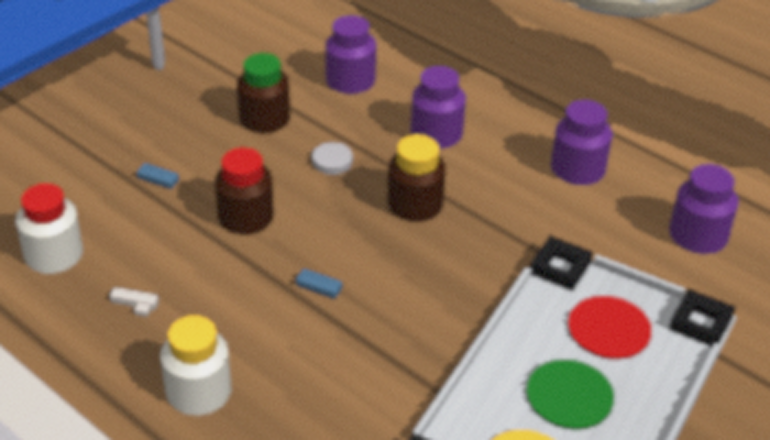

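Candidates for jar_yellow: the brown jar at (379,250), purple ones at (389,218) and (455,234), and the white one at (278,335). The enlarged crop shows only (379,250) has a brown body and a yellow lid, so that's the one. Likewise (300,256) is brown/red and (310,212) is brown/green; (211,273) is white/red and stays.

```bash
cat >> h.py <<'E'
from scipy.spatial.transform import Rotation as Ro
def rel(x,y,z,yaw):
    s=get_state();q=s["orientation"];R=Ro.from_quat([q[1],q[2],q[3],q[0]])
    yy=np.deg2rad(yaw);ty=np.array([np.cos(yy),np.sin(yy),0]);tz=np.array([0,0,-1.]);tx=np.cross(ty,tz)
    T=Ro.from_matrix(np.stack([tx,ty,tz],1))
    d=R.inv().apply(np.array([x,y,z])-s["tcp_pos"])*1000
    rv=(R.inv()*T).as_rotvec(degrees=True)
    print("shift",np.round(d,1),"rot",np.round(rv,2),"t",s["clock"],"tcp",np.round(s["tcp_pos"],4),"gap",round(s["finger_gap"],4))
E
python3 -c "
from h import *
rel(.542,-.005,.15,100.8)"
```

```text
shift [-524.1 -437.    56.2] rot [ 1.000e-02  0.000e+00 -2.609e+01] t 1.2 tcp [0.1516 0.5547 0.2063] gap 0.0855
```

Request:
{"name": "arm_command", "arguments": {"motion": [{"x":-524,"y":-437,"z":56,"rz":-26,"hand":-1},{"x":-524,"y":-437,"z":56,"rz":-26,"hand":-1},{"x":-524,"y":-437,"z":56,"rz":-26,"hand":-1},{"x":-524,"y":-437,"z":56,"rz":-26,"hand":-1},{"x":-524,"y":-437,"z":56,"rz":-26,"hand":-1},{"x":-524,"y":-437,"z":56,"rz":-26,"hand":-1},{"x":-524,"y":-437,"z":56,"rz":-26,"hand":-1},{"x":-524,"y":-437,"z":56,"rz":-26,"hand":-1},{"x":-524,"y":-437,"z":56,"rz":-26,"hand":-1},{"x":-524,"y":-437,"z":56,"rz":-26,"hand":-1}]}}

```text
invalid input at $.motion[0]: expected keys x, y, z, rx, ry, rz, hand
```

```bash
python3 -c "
from h import *
rel(.542,-.005,.15,100.8)"
```

```text
shift [-524.1 -437.    56.2] rot [ 1.000e-02  0.000e+00 -2.609e+01] t 1.2 tcp [0.1516 0.5547 0.2063] gap 0.0855
```

Request:
{"name": "arm_command", "arguments": {"motion": [{"x":-524,"y":-437,"z":56,"rx":0,"ry":0,"rz":-26,"hand":-1},{"x":-524,"y":-437,"z":56,"rx":0,"ry":0,"rz":-26,"hand":-1},{"x":-524,"y":-437,"z":56,"rx":0,"ry":0,"rz":-26,"hand":-1},{"x":-524,"y":-437,"z":56,"rx":0,"ry":0,"rz":-26,"hand":-1},{"x":-524,"y":-437,"z":56,"rx":0,"ry":0,"rz":-26,"hand":-1},{"x":-524,"y":-437,"z":56,"rx":0,"ry":0,"rz":-26,"hand":-1},{"x":-524,"y":-437,"z":56,"rx":0,"ry":0,"rz":-26,"hand":-1},{"x":-524,"y":-437,"z":56,"rx":0,"ry":0,"rz":-26,"hand":-1},{"x":-524,"y":-437,"z":56,"rx":0,"ry":0,"rz":-26,"hand":-1},{"x":-524,"y":-437,"z":56,"rx":0,"ry":0,"rz":-26,"hand":-1}]}}

```text
clock: 2.45
tcp_pos: [0.5049, 0.0478, 0.1558]
orientation: [0.001, -0.093, 0.996, 0.0]
wrist_force: [0.6, 1.4, 1.1]
finger_gap: 0.0852
```

```bash
python3 -c "
from h import *
rel(.542,-.005,.15,100.8)"
```

```text
shift [-26.7 -58.8   5.8] rot [ 0.    0.06 -0.11] t 2.45 tcp [0.5049 0.0478 0.1558] gap 0.0852
```

Request:
{"name": "arm_command", "arguments": {"motion": [{"x":-27,"y":-59,"z":6,"rx":0,"ry":0,"rz":0,"hand":-1},{"x":-27,"y":-59,"z":6,"rx":0,"ry":0,"rz":0,"hand":-1},{"x":-27,"y":-59,"z":6,"rx":0,"ry":0,"rz":0,"hand":-1}]}}

```text
clock: 2.82
tcp_pos: [0.5408, -0.0033, 0.1493]
orientation: [-0.001, -0.093, 0.996, 0.0]
wrist_force: [-0.3, 0.5, 0.1]
finger_gap: 0.0854
```

```bash
python3 - <<'E'
from h import *
p=viewer.read_camera("wrist"); save(p,"pics/w1.png"); w=xyz(p)
for q in ["jar_red","jar_green","white_red"]:
    for d in finder.masks_of(p,q)[:2]:
        P=w[d["region"]];P=P[~np.isnan(P[:,0])];T=P[(P[:,2]>.055)&(P[:,2]<.067)]
        print(q,d["score"],np.round(d["at"]),len(T), (T.min(0)+T.max(0))/2 if len(T) else 0,np.ptp(T,axis=0) if len(T) else 0)
rel(.542,-.005,.15,100.8)
E
```

```text
jar_red 0.8 [317. 223.] 1386 [ 0.54167611 -0.00556527  0.05867303] [0.03238886 0.03252433 0.00675089]
jar_green 0.86 [238.  75.] 2033 [ 0.44164887 -0.08376983  0.05853149] [0.0324654  0.03258884 0.00705165]
jar_green 0.45 [614. 317.] 0 0 0
white_red 0.89 [221. 334.] 117 [ 0.67497971 -0.07508021  0.05804462] [0.02086777 0.00770781 0.00597585]
shift [-0.7 -3.3  0.1] rot [0.01 0.01 0.03] t 3.025 tcp [ 0.5407 -0.0019  0.1501] gap 0.0856
```

View pics/w1.png

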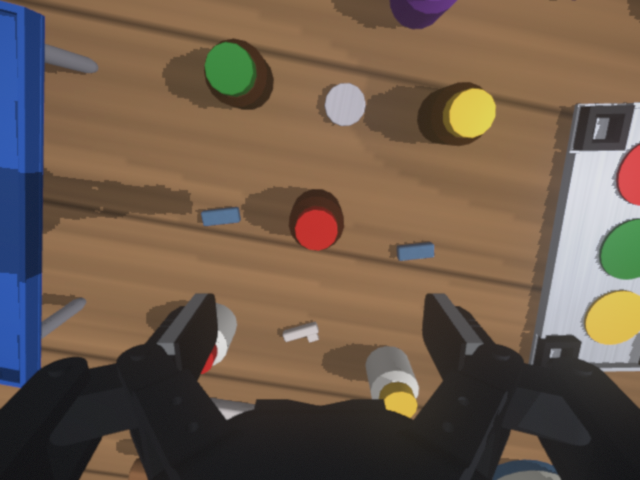

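Wrist view: the red jar's lid is at (317,228) between the fingers, green at (232,68), yellow at (470,112). The small clutter stays clear of the fingers. Descending onto the red jar.

Request:
{"name": "arm_command", "arguments": {"motion": [{"x":0,"y":-4,"z":50,"rx":0,"ry":0,"rz":0,"hand":-1},{"x":0,"y":-4,"z":95,"rx":0,"ry":0,"rz":0,"hand":-1},{"x":0,"y":-4,"z":125,"rx":0,"ry":0,"rz":0,"hand":-1},{"x":0,"y":-4,"z":143,"rx":0,"ry":0,"rz":0,"hand":-1},{"x":0,"y":-4,"z":143,"rx":0,"ry":0,"rz":0,"hand":-1},{"x":0,"y":-4,"z":143,"rx":0,"ry":0,"rz":0,"hand":1},{"x":0,"y":-4,"z":143,"rx":0,"ry":0,"rz":0,"hand":1},{"x":0,"y":-4,"z":143,"rx":0,"ry":0,"rz":0,"hand":1},{"x":0,"y":-4,"z":143,"rx":0,"ry":0,"rz":0,"hand":1},{"x":0,"y":-4,"z":143,"rx":0,"ry":0,"rz":0,"hand":1}], "force": 40}}

```text
clock: 4.28
tcp_pos: [0.543, -0.0071, 0.0084]
orientation: [0.001, -0.093, 0.996, -0.0]
wrist_force: [-0.0, 0.8, 5.9]
finger_gap: 0.0431
```

```bash
python3 - <<'E'
from h import *
s=get_state(); print(s["wrist_force"]); rel(.5417,-.0056,.006,100.8)
rel(.4496,.2812,.15,100.8)
E
```

```text
[-0.01837581  0.77850011  5.91385042]
shift [1.1 1.7 2.4] rot [-0.02  0.15 -0.08] t 4.275 tcp [ 0.543  -0.0071  0.0084] gap 0.0431
shift [  37.8  300.6 -141.8] rot [-0.02  0.15 -0.08] t 4.275 tcp [ 0.543  -0.0071  0.0084] gap 0.0431
```

Request:
{"name": "arm_command", "arguments": {"motion": [{"x":0,"y":0,"z":-1,"rx":0,"ry":0,"rz":0,"hand":1},{"x":0,"y":0,"z":-2,"rx":0,"ry":0,"rz":0,"hand":1}]}}

```text
clock: 4.53
tcp_pos: [0.542, -0.0072, 0.0089]
orientation: [0.0, -0.093, 0.996, -0.0]
wrist_force: [0.8, -0.0, -1.6]
finger_gap: 0.043
```

```bash
python3 - <<'E'
from h import *
p=viewer.read_camera("scene"); save(p,"pics/g1.png",(200,130,440,330),3)
s=get_state(); print(s["wrist_force"],s["finger_gap"],s["tcp_pos"])
E
```

```text
[ 0.36669154  1.26057349 -0.59746932] 0.043328707696353254 [ 0.54200922 -0.00716493  0.00884565]
```

View pics/g1.png

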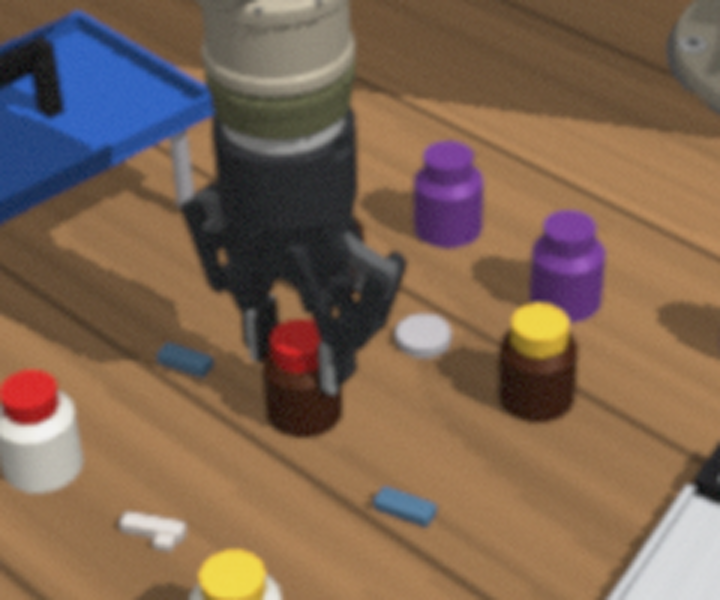

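The picture shows the tips only about mid-body, so the pads reach the slope (gap 43 mm). I'll open and regrip lower.

Request:
{"name": "arm_command", "arguments": {"motion": [{"x":0,"y":0,"z":0,"rx":0,"ry":0,"rz":0,"hand":0},{"x":0,"y":1,"z":2,"rx":0,"ry":0,"rz":0,"hand":-0.6},{"x":0,"y":1,"z":5,"rx":0,"ry":0,"rz":0,"hand":-0.6},{"x":0,"y":1,"z":8,"rx":0,"ry":0,"rz":0,"hand":-0.6},{"x":0,"y":1,"z":8,"rx":0,"ry":0,"rz":0,"hand":-0.6},{"x":0,"y":1,"z":8,"rx":0,"ry":0,"rz":0,"hand":1},{"x":0,"y":1,"z":8,"rx":0,"ry":0,"rz":0,"hand":1},{"x":0,"y":1,"z":8,"rx":0,"ry":0,"rz":0,"hand":1},{"x":0,"y":1,"z":8,"rx":0,"ry":0,"rz":0,"hand":1},{"x":0,"y":1,"z":8,"rx":0,"ry":0,"rz":0,"hand":1}]}}

```text
clock: 5.82
tcp_pos: [0.5421, -0.0061, 0.0011]
orientation: [0.0, -0.093, 0.996, -0.0]
wrist_force: [-1.3, 0.7, 5.6]
finger_gap: 0.0441
```

```bash
python3 - <<'E'
from h import *
p=viewer.read_camera("side"); save(p,"pics/g2.png",(240,160,440,310),4)
s=get_state(); print(s["wrist_force"],s["finger_gap"],s["tcp_pos"])
E
```

```text
[-0.54660125  0.95947735  5.92635376] 0.04435556593731038 [ 0.54218267 -0.0061399   0.00111708]
```

View pics/g2.png

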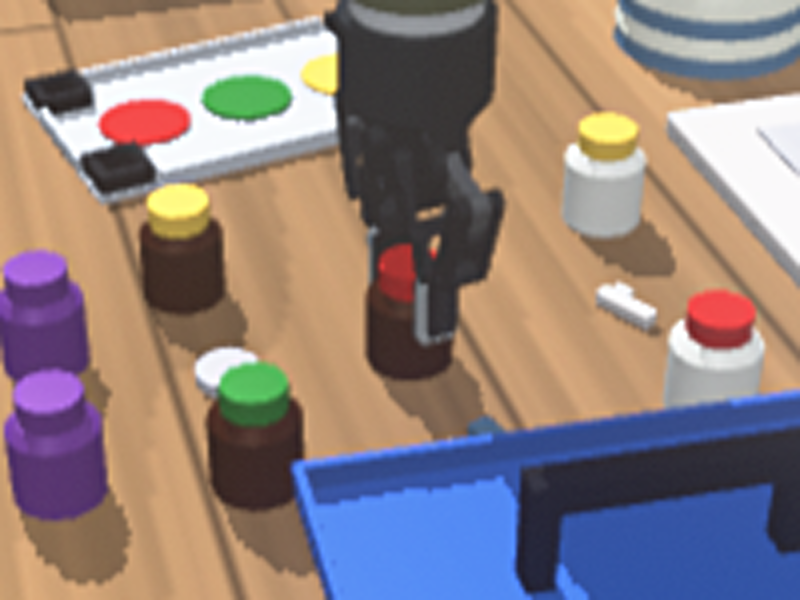

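Pads now hold the brown body. Lifting, then moving to the red pad.

Request:
{"name": "arm_command", "arguments": {"motion": [{"x":0,"y":0,"z":-10,"rx":0,"ry":0,"rz":0,"hand":1},{"x":0,"y":0,"z":-35,"rx":0,"ry":0,"rz":0,"hand":1},{"x":0,"y":0,"z":-75,"rx":0,"ry":0,"rz":0,"hand":1},{"x":0,"y":0,"z":-110,"rx":0,"ry":0,"rz":0,"hand":1},{"x":6,"y":40,"z":-130,"rx":0,"ry":0,"rz":0,"hand":1},{"x":12,"y":90,"z":-130,"rx":0,"ry":0,"rz":0,"hand":1},{"x":18,"y":140,"z":-130,"rx":0,"ry":0,"rz":0,"hand":1},{"x":24,"y":190,"z":-130,"rx":0,"ry":0,"rz":0,"hand":1},{"x":30,"y":240,"z":-130,"rx":0,"ry":0,"rz":0,"hand":1},{"x":34,"y":275,"z":-130,"rx":0,"ry":0,"rz":0,"hand":1}]}}

```text
clock: 7.12
tcp_pos: [0.4561, 0.2595, 0.1308]
orientation: [-0.0, -0.094, 0.996, 0.0]
wrist_force: [0.3, 0.6, -1.5]
finger_gap: 0.0441
```

```bash
python3 - <<'E'
from h import *
rel(.4496,.2812,.07,100.8)
p=viewer.read_camera("wrist"); save(p,"pics/w2.png"); w=xyz(p)
for q in ["pad_red","pad_green","pad_yellow","jar_red","tray"]:
    for d in finder.masks_of(p,q)[:2]:
        P=w[d["region"]];P=P[~np.isnan(P[:,0])]
        if q=="tray": print(cv2.minAreaRect(P[P[:,2]<.03][:,:2].astype(np.float32)*1000))
        print(q,d["score"],np.round(d["at"]), (P.min(0)+P.max(0))/2,np.ptp(P,axis=0) )
E
```

```text
shift [ 2.3 22.6 60.8] rot [ 0.   -0.03 -0.  ] t 7.125 tcp [0.4561 0.2595 0.1308] gap 0.0441
pad_red 0.57 [345. 211.] [0.44788265 0.27859954 0.06742006] [0.05558939 0.06058911 0.12941951]
pad_green 0.46 [368. 278.] [0.47412071 0.29837651 0.08196856] [0.06428945 0.03785676 0.15713188]
pad_yellow 0.73 [357. 373.] [0.59452023 0.31375353 0.00687452] [0.05195947 0.0449319  0.00464724]
jar_red 0.62 [320. 306.] [0.52458486 0.27474195 0.09665828] [0.18565267 0.09740132 0.18925958]
((518.609130859375, 293.60369873046875), (257.5341796875, 157.0938262939453), 11.734460830688477)
tray 0.95 [376. 218.] [0.51481464 0.28253258 0.11439883] [0.27393371 0.17777431 0.23172838]
((601.3782348632812, 318.7840270996094), (29.14408302307129, 61.68811798095703), 52.555294036865234)
tray 0.5 [354. 373.] [0.54032682 0.30014199 0.09647594] [0.1687327  0.07350381 0.18784471]
```

View pics/w2.png

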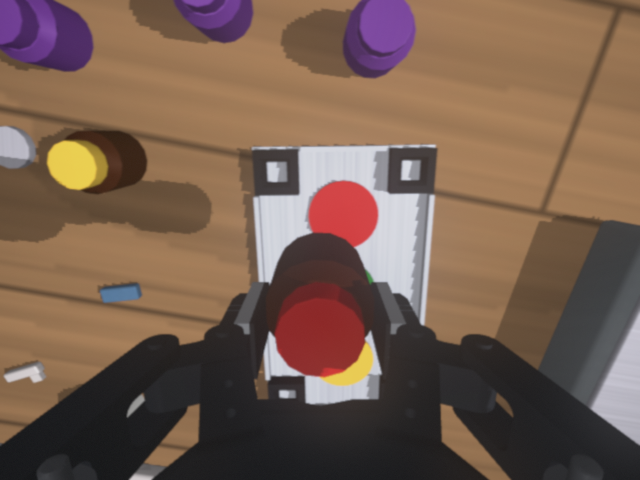

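Wrist view: the red jar is held upright, lid at (320,328). The red pad is at (345,213) and two socket blocks at (276,171) and (411,170). I'll refine the tray pose from this picture.

```bash
cat >> h.py <<'E'
def ray(p,uv,z):
    K=p["intrinsics"];R=cv2.Rodrigues(np.array(p["rvec"]))[0];t=np.array(p["tvec"]).ravel()
    uv=np.asarray(uv,float).reshape(-1,2)
    d=np.c_[(uv[:,0]-K[0,2])/K[0,0],(uv[:,1]-K[1,2])/K[1,1],np.ones(len(uv))]@R
    c=-R.T@t; return c+d*((z-c[2])/d[:,2])[:,None]
def blobs(p,lo,hi,zl,zh,amin=150,box=None):
    w=xyz(p);h=cv2.cvtColor(p["image"],cv2.COLOR_RGB2HSV)
    m=cv2.inRange(h,np.array(lo),np.array(hi)); ok=(w[...,2]>zl)&(w[...,2]<zh); m=(m>0)&ok
    if box: m&=(w[...,0]>box[0])&(w[...,0]<box[1])&(w[...,1]>box[2])&(w[...,1]<box[3])
    n,l,s,c=cv2.connectedComponentsWithStats(m.astype(np.uint8))
    out=[]
    for i in range(1,n):
        if s[i,4]>=amin:
            P=w[l==i]; r=cv2.minAreaRect(P[:,:2].astype(np.float32)*1000)
            out.append((np.round(c[i]),s[i,4],np.round((P[:,:2].min(0)+P[:,:2].max(0))/2,4),np.round(np.ptp(P,axis=0),3),np.round(r[0],1),np.round(r[1],1),round(r[2],1)))
    return out
E
python3 - <<'E'
from h import *
for n in ["wrist","scene","side"]:
    p=viewer.read_camera(n); print(n)
    box=(.35,.7,.18,.42)
    for nm,lo,hi,a in [("red",(0,150,60),(8,255,255),(-.0,.02)),("green",(50,120,40),(80,255,255),(0,.02)),("yel",(18,120,80),(32,255,255),(0,.02)),("blk",(0,0,0),(180,255,75),(.0105,.02))]:
        for b in blobs(p,lo,hi,*a,box=box,amin=60): print(nm,*b)
E
```

```text
wrist
red [346. 211.] 2955 [0.4481 0.2782] [0.055 0.058 0.005] [446.8 278.5] [57.1 52.1] 79.8
yel [357. 367.] 875 [0.5929 0.3145] [0.055 0.044 0.004] [598.1 319.9] [29.7 59.6] 59.9
blk [415. 168.] 1397 [0.4015 0.3239] [0.039 0.041 0.008] [401.3 324. ] [34.1 35.5] 11.4
blk [277. 171.] 1409 [0.4232 0.2169] [0.041 0.04  0.008] [423.4 216.9] [34.4 35.3] 11.9
blk [289. 388.] 539 [0.6309 0.2591] [0.026 0.038 0.007] [631.8 259. ] [23.8 35. ] 10.2
scene
red [467. 318.] 765 [0.4508 0.2814] [0.058 0.057 0.01 ] [451.3 281.2] [58.6 55.3] 33.9
green [449. 349.] 889 [0.5214 0.2955] [0.06  0.057 0.008] [521.5 295.2] [57.9 56.1] 30.7
yel [429. 382.] 1116 [0.5911 0.3094] [0.06  0.058 0.008] [592.  309.8] [58.9 58.5] 30.2
blk [444. 288.] 296 [0.4237 0.2204] [0.042 0.038 0.009] [424.2 219.3] [39.1 35.8] 10.5
blk [509. 313.] 319 [0.4033 0.3279] [0.041 0.038 0.009] [403.8 327.6] [37.5 34.4] 11.5
blk [382. 382.] 449 [0.6407 0.2636] [0.04  0.04  0.009] [640.9 263.7] [36.7 35.3] 10.8
blk [455. 417.] 489 [0.618 0.372] [0.041 0.039 0.009] [618.6 371.3] [36.5 34.6] 12.1
side
red [276. 190.] 180 [0.4487 0.2662] [0.055 0.072 0.014] [444.3 272.2] [67.5 54.6] 35.3
green [301. 184.] 166 [0.5189 0.2901] [0.054 0.056 0.006] [520.1 289.3] [52.9 54.4] 39.9
yel [326. 178.] 169 [0.5892 0.3032] [0.054 0.053 0.006] [589.2 303.2] [52.4 54.4] 88.8
blk [329. 165.] 68 [0.6144 0.3658] [0.036 0.037 0.006] [614.8 365.8] [32.4 36.7] 8.4
blk [348. 181.] 84 [0.6382 0.2583] [0.039 0.038 0.006] [636.6 257.7] [36.  35.7] 15.4
blk [254. 182.] 83 [0.4007 0.3207] [0.037 0.036 0.007] [400.4 321.1] [33.8 35.5] 9.4
blk [269. 201.] 98 [0.4227 0.2127] [0.038 0.037 0.007] [421.7 212.8] [33.2 34.7] 13.3
```

```bash
python3 - <<'E'
from h import *
rel(.4496,.2781,.0085,101.4)
E
```

```text
shift [  4.   22.5 122.2] rot [-0.01 -0.01 -0.79] t 7.575 tcp [0.4577 0.2567 0.1307] gap 0.0439
```

Request:
{"name": "arm_command", "arguments": {"motion": [{"x":4,"y":22,"z":30,"rx":0,"ry":0,"rz":-0.8,"hand":1},{"x":4,"y":22,"z":70,"rx":0,"ry":0,"rz":-0.8,"hand":1},{"x":4,"y":22,"z":98,"rx":0,"ry":0,"rz":-0.8,"hand":1},{"x":4,"y":22,"z":108,"rx":0,"ry":0,"rz":-0.8,"hand":1},{"x":4,"y":22,"z":112,"rx":0,"ry":0,"rz":-0.8,"hand":1},{"x":4,"y":22,"z":112,"rx":0,"ry":0,"rz":-0.8,"hand":1},{"x":4,"y":22,"z":112,"rx":0,"ry":0,"rz":-0.8,"hand":1}]}}

```text
clock: 8.45
tcp_pos: [0.4503, 0.2789, 0.0198]
orientation: [0.001, -0.1, 0.995, 0.0]
wrist_force: [-0.4, 0.9, -1.3]
finger_gap: 0.0439
```

```bash
python3 - <<'E'
from h import *
rel(.4496,.2781,.0085,101.4); print(get_state()["wrist_force"])
E
```

```text
shift [ 0.9 -0.7 11.3] rot [0.03 0.13 0.1 ] t 8.45 tcp [0.4503 0.2789 0.0198] gap 0.0439
[-0.35374749  0.89943245 -1.34662021]
```

Request:
{"name": "arm_command", "arguments": {"motion": [{"x":1,"y":-1,"z":4,"rx":0,"ry":0,"rz":0,"hand":1},{"x":1,"y":-1,"z":8,"rx":0,"ry":0,"rz":0,"hand":1},{"x":1,"y":-1,"z":10,"rx":0,"ry":0,"rz":0,"hand":1},{"x":1,"y":-1,"z":11,"rx":0,"ry":0,"rz":0,"hand":1},{"x":1,"y":-1,"z":12,"rx":0,"ry":0,"rz":0,"hand":1},{"x":1,"y":-1,"z":12,"rx":0,"ry":0,"rz":0,"hand":1}]}}

```text
clock: 9.2
tcp_pos: [0.4483, 0.2774, 0.0081]
orientation: [0.0, -0.1, 0.995, -0.0]
wrist_force: [-4.2, -1.5, 12.6]
finger_gap: 0.0438
```

Contact on the pad (12.6 N). Releasing and rising.

Request:
{"name": "arm_command", "arguments": {"motion": [{"x":0,"y":0,"z":-1,"rx":0,"ry":0,"rz":0,"hand":1},{"x":0,"y":0,"z":-1,"rx":0,"ry":0,"rz":0,"hand":-0.4},{"x":0,"y":0,"z":-1,"rx":0,"ry":0,"rz":0,"hand":-0.4},{"x":0,"y":0,"z":-1,"rx":0,"ry":0,"rz":0,"hand":-0.4},{"x":0,"y":0,"z":-10,"rx":0,"ry":0,"rz":0,"hand":-0.4},{"x":0,"y":0,"z":-35,"rx":0,"ry":0,"rz":0,"hand":-0.4},{"x":0,"y":0,"z":-80,"rx":0,"ry":0,"rz":0,"hand":-0.4},{"x":0,"y":0,"z":-120,"rx":0,"ry":0,"rz":0,"hand":-0.4}]}}

```text
clock: 10.2
tcp_pos: [0.4486, 0.2775, 0.1287]
orientation: [0.0, -0.1, 0.995, 0.0]
wrist_force: [0.5, 0.8, -0.8]
finger_gap: 0.0601
```

```bash
python3 - <<'E'
from h import *
rel(.4395,.086,.13,101.4)
p=viewer.read_camera("wrist"); save(p,"pics/w3.png"); w=xyz(p)
for n in "ws":
    if n=="s": p=viewer.read_camera("scene")
    for nm,lo,hi in [("red",(0,150,60),(8,255,255)),("yel",(18,120,80),(32,255,255)),("purple",(125,60,30),(150,255,255))]:
        for b in blobs(p,lo,hi,.054,.075,box=(.25,.8,-.2,.4),amin=60): print(n,nm,*b)
    for b in blobs(p,(0,0,0),(180,255,75),.012,.02,box=(.35,.7,.18,.42),amin=60): print(n,"blk",*b)
E
```

```text
shift [  47.1 -185.8   -1.4] rot [0.01 0.04 0.11] t 10.2 tcp [0.4486 0.2775 0.1287] gap 0.0601
w red [320. 238.] 1542 [0.4474 0.2778] [0.031 0.032 0.005] [447.3 277.6] [30.6 31.6] 18.1
w yel [ 44. 167.] 2107 [0.4383 0.086 ] [0.032 0.034 0.008] [438.5  86.5] [32.3 32.9] 37.8
w purple [170.   5.] 462 [0.3246 0.1609] [0.01  0.025 0.008] [326.  161.7] [ 7.  25.6] 14.4
w purple [356.  30.] 2623 [0.3168 0.2732] [0.032 0.032 0.008] [316.9 273.4] [32.5 32.2] 6.1
w blk [251. 176.] 1570 [0.4233 0.2168] [0.042 0.042 0.006] [423.4 216.9] [35.7 36.3] 11.3
w blk [389. 176.] 1516 [0.4014 0.3242] [0.04  0.042 0.006] [401.6 324.3] [35.7 35.9] 11.4
w blk [261. 394.] 502 [0.6332 0.2587] [0.032 0.038 0.006] [633.3 259.6] [26.  36.3] 12.1
w blk [379. 394.] 499 [0.6091 0.3668] [0.026 0.039 0.006] [611.7 367.2] [27.9 35.8] 11.5
s red [209. 260.] 244 [ 0.6744 -0.0849] [0.032 0.033 0.009] [674.  -84.9] [31.9 31.1] 70.2
s red [472. 293.] 368 [0.4485 0.2805] [0.035 0.032 0.016] [448.  279.6] [34. 32.] 11.3
s yel [379. 238.] 232 [0.4396 0.0873] [0.034 0.033 0.009] [438.7  88.1] [34.4 31.3] 16.1
s yel [277. 322.] 340 [0.6906 0.0999] [0.032 0.033 0.009] [690.5  99. ] [33.3 31.5] 75.5
s purple [349. 183.] 148 [ 0.3514 -0.0623] [0.032 0.034 0.009] [349.7 -62.4] [33.5 27.3] 41.7
s purple [389. 206.] 167 [0.3574 0.0445] [0.033 0.031 0.009] [358.3  44.4] [29.6 29.2] 38.9
s purple [514. 253.] 176 [0.3193 0.2805] [0.034 0.023 0.009] [319.3 280.6] [33.6 22.6] 0.0
s blk [444. 288.] 269 [0.4247 0.2202] [0.04  0.039 0.008] [425.2 218.9] [38.1 36.9] 11.9
s blk [509. 313.] 300 [0.4027 0.3281] [0.042 0.039 0.008] [403.2 327.4] [38.7 34.2] 11.5
s blk [466. 321.] 90 [0.4596 0.2838] [0.025 0.037 0.008] [462.7 286.6] [15.1 40.7] 25.7
s blk [382. 382.] 410 [0.6402 0.2636] [0.04  0.04  0.008] [640.4 263.4] [36.1 35.9] 10.6
s blk [455. 417.] 460 [0.618  0.3717] [0.042 0.04  0.008] [618.  371.3] [37.9 34.4] 11.8
```

View pics/w3.png

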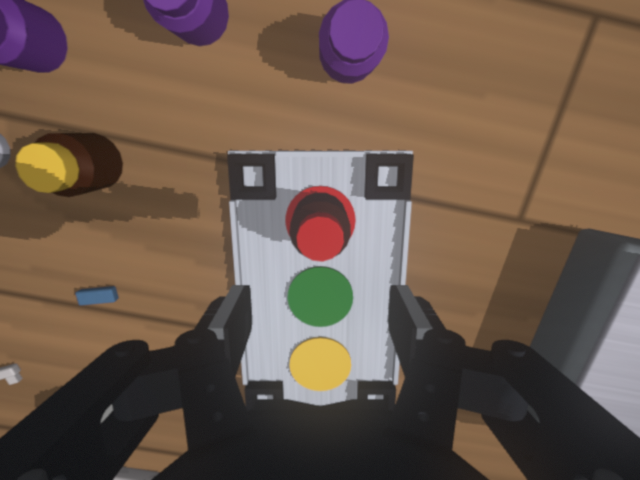

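The red jar stands on the red pad about 2 mm off centre. The yellow jar's lid is at (46,167) in this view, position (.438,.086). Next, the yellow jar.

Request:
{"name": "arm_command", "arguments": {"motion": [{"x":15,"y":-60,"z":0,"rx":0,"ry":0,"rz":0,"hand":-1},{"x":30,"y":-120,"z":0,"rx":0,"ry":0,"rz":0,"hand":-1},{"x":47,"y":-170,"z":0,"rx":0,"ry":0,"rz":0,"hand":-1},{"x":48,"y":-186,"z":0,"rx":0,"ry":0,"rz":0,"hand":-1},{"x":48,"y":-186,"z":40,"rx":0,"ry":0,"rz":0,"hand":-1},{"x":48,"y":-186,"z":60,"rx":0,"ry":0,"rz":0,"hand":-1},{"x":48,"y":-186,"z":60,"rx":0,"ry":0,"rz":0,"hand":-1}]}}

```text
clock: 11.18
tcp_pos: [0.4372, 0.0859, 0.0653]
orientation: [-0.002, -0.101, 0.995, 0.0]
wrist_force: [-0.5, 0.2, -0.3]
finger_gap: 0.0852
```

```bash
python3 - <<'E'
from h import *
rel(.4383,.086,.0005,101.4)
E
```

```text
shift [-1.3 -0.2 64.8] rot [ 0.05 -0.19  0.14] t 11.175 tcp [0.4372 0.0859 0.0653] gap 0.0852
```

Request:
{"name": "arm_command", "arguments": {"motion": [{"x":-1,"y":0,"z":35,"rx":0,"ry":0,"rz":0,"hand":-1},{"x":-1,"y":0,"z":58,"rx":0,"ry":0,"rz":0,"hand":-1},{"x":-1,"y":0,"z":67,"rx":0,"ry":0,"rz":0,"hand":-1},{"x":-1,"y":0,"z":67,"rx":0,"ry":0,"rz":0,"hand":-1},{"x":-1,"y":0,"z":67,"rx":0,"ry":0,"rz":0,"hand":1},{"x":-1,"y":0,"z":67,"rx":0,"ry":0,"rz":0,"hand":1},{"x":-1,"y":0,"z":67,"rx":0,"ry":0,"rz":0,"hand":1},{"x":-1,"y":0,"z":67,"rx":0,"ry":0,"rz":0,"hand":1},{"x":-1,"y":0,"z":67,"rx":0,"ry":0,"rz":0,"hand":1},{"x":-1,"y":0,"z":67,"rx":0,"ry":0,"rz":0,"hand":1}]}}

```text
clock: 12.42
tcp_pos: [0.4404, 0.0859, 0.0009]
orientation: [0.001, -0.1, 0.995, 0.0]
wrist_force: [-1.4, -0.3, 7.2]
finger_gap: 0.0441
```

```bash
python3 - <<'E'
from h import *
rel(.4383,.086,.0005,101.4)
rel(.5908,.3067,.13,101.4)
E
```

```text
shift [2.  0.6 0.4] rot [-0.01  0.11  0.11] t 12.425 tcp [0.4404 0.0859 0.0009] gap 0.0441
shift [-191.7  186.4 -128.8] rot [-0.01  0.11  0.11] t 12.425 tcp [0.4404 0.0859 0.0009] gap 0.0441
```

Request:
{"name": "arm_command", "arguments": {"motion": [{"x":0,"y":0,"z":-10,"rx":0,"ry":0,"rz":0,"hand":1},{"x":0,"y":0,"z":-35,"rx":0,"ry":0,"rz":0,"hand":1},{"x":0,"y":0,"z":-75,"rx":0,"ry":0,"rz":0,"hand":1},{"x":0,"y":0,"z":-110,"rx":0,"ry":0,"rz":0,"hand":1},{"x":-30,"y":30,"z":-129,"rx":0,"ry":0,"rz":0,"hand":1},{"x":-70,"y":70,"z":-129,"rx":0,"ry":0,"rz":0,"hand":1},{"x":-110,"y":110,"z":-129,"rx":0,"ry":0,"rz":0,"hand":1},{"x":-150,"y":150,"z":-129,"rx":0,"ry":0,"rz":0,"hand":1},{"x":-180,"y":180,"z":-129,"rx":0,"ry":0,"rz":0,"hand":1},{"x":-192,"y":186,"z":-129,"rx":0,"ry":0,"rz":0,"hand":1}]}}

```text
clock: 13.68
tcp_pos: [0.5911, 0.3088, 0.1283]
orientation: [-0.0, -0.102, 0.995, 0.0]
wrist_force: [0.1, -1.3, -2.2]
finger_gap: 0.0439
```

Request:
{"name": "arm_command", "arguments": {"motion": [{"x":0,"y":0,"z":0,"rx":0,"ry":0,"rz":0,"hand":1},{"x":0,"y":0,"z":0,"rx":0,"ry":0,"rz":0,"hand":1}]}}

```text
clock: 13.92
tcp_pos: [0.5898, 0.3057, 0.1286]
orientation: [-0.001, -0.1, 0.995, -0.0]
wrist_force: [0.4, 0.6, -1.0]
finger_gap: 0.0443
```

```bash
python3 - <<'E'
from h import *
rel(.5908,.3067,.0085,101.4)
p=viewer.read_camera("wrist"); save(p,"pics/w4.png")
for b in blobs(p,(18,120,40),(32,255,255),.13,.25,box=(.25,.8,-.2,.4),amin=60): print(*b)
rel(.5908,.3067,.0085,101.4)
E
```

```text
shift [ -1.3   0.8 120.1] rot [-0.01 -0.06  0.09] t 13.925 tcp [0.5898 0.3057 0.1286] gap 0.0443
[320. 328.] 6928 [0.5878 0.3075] [0.033 0.038 0.022] [587.9 307.9] [37.8 33.1] 87.3
shift [ -1.3   0.9 120.3] rot [-0.01 -0.05  0.08] t 13.975 tcp [0.5898 0.3056 0.1288] gap 0.0444
```

View pics/w4.png

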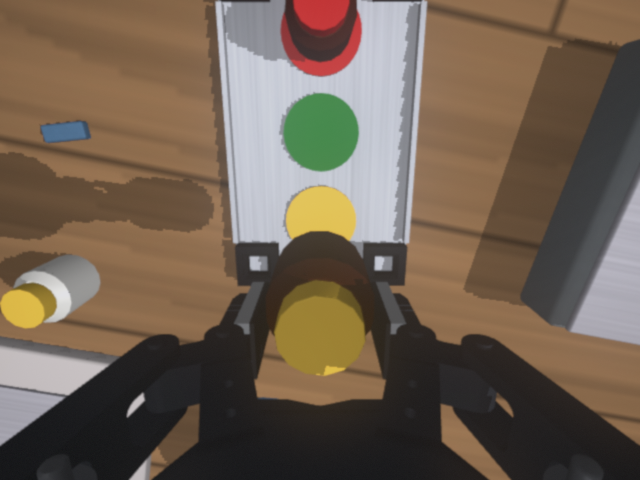

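Wrist view: the yellow jar is held upright, lid at (320,328), about 2 mm off the TCP in x. The yellow pad is at (320,218). I'll correct for the offset and lower.

Request:
{"name": "arm_command", "arguments": {"motion": [{"x":-3,"y":0,"z":30,"rx":0,"ry":0,"rz":0,"hand":1},{"x":-3,"y":0,"z":70,"rx":0,"ry":0,"rz":0,"hand":1},{"x":-3,"y":0,"z":98,"rx":0,"ry":0,"rz":0,"hand":1},{"x":-3,"y":0,"z":108,"rx":0,"ry":0,"rz":0,"hand":1},{"x":-3,"y":0,"z":112,"rx":0,"ry":0,"rz":0,"hand":1},{"x":-3,"y":0,"z":115,"rx":0,"ry":0,"rz":0,"hand":1},{"x":-3,"y":0,"z":118,"rx":0,"ry":0,"rz":0,"hand":1},{"x":-3,"y":0,"z":120,"rx":0,"ry":0,"rz":0,"hand":1},{"x":-3,"y":0,"z":120,"rx":0,"ry":0,"rz":0,"hand":1},{"x":-3,"y":0,"z":120,"rx":0,"ry":0,"rz":0,"hand":1}]}}

```text
clock: 15.22
tcp_pos: [0.5936, 0.3071, 0.0088]
orientation: [0.0, -0.1, 0.995, 0.0]
wrist_force: [-0.4, -0.0, -2.3]
finger_gap: 0.0438
```

Request:
{"name": "arm_command", "arguments": {"motion": [{"x":0,"y":0,"z":1,"rx":0,"ry":0,"rz":0,"hand":1},{"x":0,"y":0,"z":2,"rx":0,"ry":0,"rz":0,"hand":1},{"x":0,"y":0,"z":2,"rx":0,"ry":0,"rz":0,"hand":1}]}}

```text
clock: 15.6
tcp_pos: [0.5937, 0.3071, 0.008]
orientation: [0.0, -0.1, 0.995, 0.0]
wrist_force: [-2.3, -1.3, 5.1]
finger_gap: 0.0438
```

Contact (5 N). Release and go up, towards the green jar.

Request:
{"name": "arm_command", "arguments": {"motion": [{"x":0,"y":0,"z":0,"rx":0,"ry":0,"rz":0,"hand":-0.4},{"x":0,"y":0,"z":0,"rx":0,"ry":0,"rz":0,"hand":-0.4},{"x":0,"y":0,"z":0,"rx":0,"ry":0,"rz":0,"hand":-0.4},{"x":0,"y":0,"z":-10,"rx":0,"ry":0,"rz":0,"hand":-0.4},{"x":0,"y":0,"z":-35,"rx":0,"ry":0,"rz":0,"hand":-0.4},{"x":0,"y":0,"z":-80,"rx":0,"ry":0,"rz":0,"hand":-0.4},{"x":0,"y":0,"z":-120,"rx":0,"ry":0,"rz":0,"hand":-0.4},{"x":0,"y":0,"z":-120,"rx":0,"ry":0,"rz":0,"hand":-1}]}}

```text
clock: 16.6
tcp_pos: [0.5963, 0.308, 0.132]
orientation: [0.004, -0.1, 0.995, 0.001]
wrist_force: [-0.6, -1.0, -0.1]
finger_gap: 0.076
```

```bash
python3 - <<'E'
from h import *
rel(.4416,-.0838,.13,101.4)
p=viewer.read_camera("wrist"); save(p,"pics/w5.png")
for b in blobs(p,(18,120,40),(32,255,255),.055,.075,box=(.25,.8,-.2,.4),amin=60): print(*b)
E
```

```text
shift [ 229.8 -353.1   -0.5] rot [0.08 0.49 0.12] t 16.6 tcp [0.5963 0.308  0.132 ] gap 0.076
[319. 229.] 1734 [0.5911 0.3069] [0.032 0.033 0.014] [591.3 306.8] [32.4 31.5] 72.2
[ 24. 296.] 1500 [0.6894 0.0977] [0.033 0.034 0.006] [689.2  97.8] [32.1 33.4] 22.3
```

View pics/w5.png

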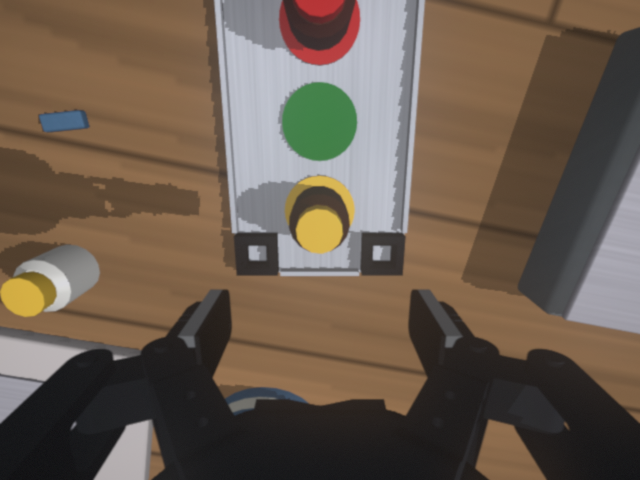

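The yellow jar is at (.591,.307), centred on its pad. On to green.

Request:
{"name": "arm_command", "arguments": {"motion": [{"x":30,"y":-45,"z":0,"rx":0,"ry":0,"rz":0,"hand":-1},{"x":60,"y":-95,"z":0,"rx":0,"ry":0,"rz":0,"hand":-1},{"x":95,"y":-145,"z":0,"rx":0,"ry":0,"rz":0,"hand":-1},{"x":130,"y":-195,"z":0,"rx":0,"ry":0,"rz":0,"hand":-1},{"x":162,"y":-245,"z":0,"rx":0,"ry":0,"rz":0,"hand":-1},{"x":195,"y":-295,"z":0,"rx":0,"ry":0,"rz":0,"hand":-1},{"x":220,"y":-335,"z":0,"rx":0,"ry":0,"rz":0,"hand":-1},{"x":229,"y":-353,"z":0,"rx":0,"ry":0,"rz":0,"hand":-1},{"x":229,"y":-353,"z":40,"rx":0,"ry":0,"rz":0,"hand":-1},{"x":229,"y":-353,"z":60,"rx":0,"ry":0,"rz":0,"hand":-1}]}}

```text
clock: 17.9
tcp_pos: [0.4375, -0.0844, 0.0643]
orientation: [-0.002, -0.1, 0.995, 0.001]
wrist_force: [-0.0, 0.6, -0.1]
finger_gap: 0.0854
```

Request:
{"name": "arm_command", "arguments": {"motion": [{"x":0,"y":0,"z":0,"rx":0,"ry":0,"rz":0,"hand":-1}]}}

```text
clock: 18.02
tcp_pos: [0.4371, -0.0838, 0.0645]
orientation: [-0.002, -0.1, 0.995, 0.001]
wrist_force: [-0.1, 0.6, -0.1]
finger_gap: 0.0856
```

```bash
python3 - <<'E'
from h import *
rel(.4416,-.0838,.0005,101.4)
E
```

```text
shift [-4.7 -1.1 64. ] rot [ 0.17 -0.26  0.09] t 18.025 tcp [ 0.4371 -0.0838  0.0645] gap 0.0856
```

Request:
{"name": "arm_command", "arguments": {"motion": [{"x":-3,"y":-1,"z":35,"rx":0,"ry":0,"rz":0,"hand":-1},{"x":-3,"y":-1,"z":57,"rx":0,"ry":0,"rz":0,"hand":-1},{"x":-3,"y":-1,"z":65,"rx":0,"ry":0,"rz":0,"hand":-1},{"x":-3,"y":-1,"z":65,"rx":0,"ry":0,"rz":0,"hand":-1},{"x":-3,"y":-1,"z":65,"rx":0,"ry":0,"rz":0,"hand":1},{"x":-3,"y":-1,"z":65,"rx":0,"ry":0,"rz":0,"hand":1},{"x":-3,"y":-1,"z":65,"rx":0,"ry":0,"rz":0,"hand":1},{"x":-3,"y":-1,"z":65,"rx":0,"ry":0,"rz":0,"hand":1},{"x":-3,"y":-1,"z":65,"rx":0,"ry":0,"rz":0,"hand":1},{"x":-3,"y":-1,"z":65,"rx":0,"ry":0,"rz":0,"hand":1}]}}

```text
clock: 19.27
tcp_pos: [0.4435, -0.0853, 0.0029]
orientation: [0.001, -0.1, 0.995, -0.0]
wrist_force: [-1.8, -0.0, 7.5]
finger_gap: 0.0442
```

```bash
python3 - <<'E'
from h import *
rel(.4416,-.0838,.0005,101.4)
rel(.5202,.2925,.14,101.4)
E
```

```text
shift [1.5 1.8 2.4] rot [-0.05  0.09  0.12] t 19.275 tcp [ 0.4435 -0.0853  0.0029] gap 0.0442
shift [-150.8  354.7 -137.2] rot [-0.05  0.09  0.12] t 19.275 tcp [ 0.4435 -0.0853  0.0029] gap 0.0442
```

Request:
{"name": "arm_command", "arguments": {"motion": [{"x":0,"y":0,"z":-10,"rx":0,"ry":0,"rz":0,"hand":1},{"x":0,"y":0,"z":-35,"rx":0,"ry":0,"rz":0,"hand":1},{"x":0,"y":0,"z":-75,"rx":0,"ry":0,"rz":0,"hand":1},{"x":0,"y":0,"z":-115,"rx":0,"ry":0,"rz":0,"hand":1},{"x":-15,"y":35,"z":-137,"rx":0,"ry":0,"rz":0,"hand":1},{"x":-40,"y":85,"z":-137,"rx":0,"ry":0,"rz":0,"hand":1},{"x":-60,"y":135,"z":-137,"rx":0,"ry":0,"rz":0,"hand":1},{"x":-80,"y":185,"z":-137,"rx":0,"ry":0,"rz":0,"hand":1},{"x":-100,"y":235,"z":-137,"rx":0,"ry":0,"rz":0,"hand":1},{"x":-120,"y":285,"z":-137,"rx":0,"ry":0,"rz":0,"hand":1}]}}

```text
clock: 20.52
tcp_pos: [0.5034, 0.22, 0.1392]
orientation: [0.0, -0.1, 0.995, -0.0]
wrist_force: [0.3, -0.8, -1.4]
finger_gap: 0.0437
```

Request:
{"name": "arm_command", "arguments": {"motion": [{"x":-20,"y":45,"z":0,"rx":0,"ry":0,"rz":0,"hand":1},{"x":-29,"y":70,"z":0,"rx":0,"ry":0,"rz":0,"hand":1},{"x":-29,"y":70,"z":0,"rx":0,"ry":0,"rz":0,"hand":1},{"x":-29,"y":70,"z":0,"rx":0,"ry":0,"rz":0,"hand":1}]}}

```text
clock: 21.02
tcp_pos: [0.5174, 0.292, 0.1386]
orientation: [-0.0, -0.1, 0.995, -0.0]
wrist_force: [0.0, -0.0, -1.8]
finger_gap: 0.0439
```

```bash
python3 - <<'E'
from h import *
p=viewer.read_camera("wrist"); save(p,"pics/w6.png")
for b in blobs(p,(50,100,20),(80,255,255),.13,.25,box=(.25,.8,-.2,.4),amin=60): print(*b)
rel(.5202,.2925,.0095,101.4)
E
```

```text
[319. 327.] 6177 [0.5156 0.2919] [0.033 0.033 0.015] [515.2 291.8] [32.3 31.8] 63.6
shift [ -2.9   0.3 129.3] rot [-0.02 -0.04  0.07] t 21.075 tcp [0.5175 0.2917 0.1388] gap 0.0438
```

View pics/w6.png

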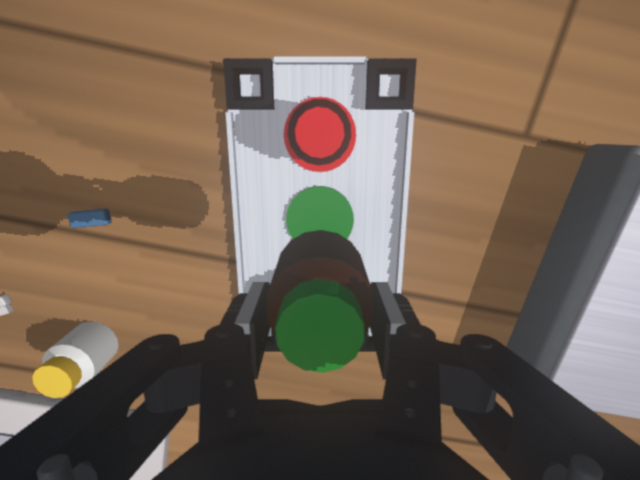

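Green jar held upright, lid at (319,327); the green pad is just ahead at (320,218). Lowering with a 4 mm correction.

Request:
{"name": "arm_command", "arguments": {"motion": [{"x":-4,"y":0,"z":30,"rx":0,"ry":0,"rz":0,"hand":1},{"x":-4,"y":0,"z":75,"rx":0,"ry":0,"rz":0,"hand":1},{"x":-4,"y":0,"z":105,"rx":0,"ry":0,"rz":0,"hand":1},{"x":-4,"y":0,"z":117,"rx":0,"ry":0,"rz":0,"hand":1},{"x":-4,"y":0,"z":122,"rx":0,"ry":0,"rz":0,"hand":1},{"x":-4,"y":0,"z":125,"rx":0,"ry":0,"rz":0,"hand":1},{"x":-4,"y":0,"z":127,"rx":0,"ry":0,"rz":0,"hand":1},{"x":-4,"y":0,"z":129,"rx":0,"ry":0,"rz":0,"hand":1},{"x":-4,"y":0,"z":130,"rx":0,"ry":0,"rz":0,"hand":1},{"x":-4,"y":0,"z":130,"rx":0,"ry":0,"rz":0,"hand":1}]}}

```text
clock: 22.32
tcp_pos: [0.5223, 0.2937, 0.0099]
orientation: [0.001, -0.1, 0.995, 0.0]
wrist_force: [-2.0, 0.1, 5.1]
finger_gap: 0.0441
```

Request:
{"name": "arm_command", "arguments": {"motion": [{"x":0,"y":0,"z":0,"rx":0,"ry":0,"rz":0,"hand":-0.4},{"x":0,"y":0,"z":0,"rx":0,"ry":0,"rz":0,"hand":-0.4},{"x":0,"y":0,"z":0,"rx":0,"ry":0,"rz":0,"hand":-0.4},{"x":0,"y":0,"z":-10,"rx":0,"ry":0,"rz":0,"hand":-0.4},{"x":0,"y":0,"z":-35,"rx":0,"ry":0,"rz":0,"hand":-0.4},{"x":0,"y":0,"z":-80,"rx":0,"ry":0,"rz":0,"hand":-0.4},{"x":0,"y":0,"z":-130,"rx":0,"ry":0,"rz":0,"hand":-0.4},{"x":35,"y":0,"z":-180,"rx":0,"ry":0,"rz":0,"hand":-0.4},{"x":40,"y":0,"z":-200,"rx":0,"ry":0,"rz":0,"hand":-0.4},{"x":40,"y":0,"z":-200,"rx":0,"ry":0,"rz":0,"hand":-0.4}]}}

```text
clock: 23.58
tcp_pos: [0.4835, 0.286, 0.2115]
orientation: [0.003, -0.1, 0.995, 0.001]
wrist_force: [-0.2, -0.6, -0.6]
finger_gap: 0.0599
```

```bash
python3 - <<'E'
from h import *
print(get_state()["tcp_pos"])
for n in ["wrist","scene"]:
    p=viewer.read_camera(n); save(p,f"pics/{n}7.png"); print(n)
    for nm,lo,hi in [("red",(0,150,60),(8,255,255)),("green",(50,100,30),(80,255,255)),("yel",(18,120,80),(32,255,255))]:
        for b in blobs(p,lo,hi,.054,.075,box=(.25,.8,-.2,.4),amin=60): print(nm,*b[:4])
    for b in blobs(p,(0,0,0),(180,255,75),.012,.02,box=(.35,.7,.18,.42),amin=60): print("blk",*b)
E
```

```text
[0.48352962 0.28595776 0.21151896]
wrist
red [318. 171.] 1005 [0.4476 0.2777] [0.032 0.032 0.005]
green [319. 250.] 813 [0.5204 0.2936] [0.031 0.031 0.004]
yel [318. 316.] 867 [0.5918 0.3071] [0.033 0.033 0.015]
yel [100. 351.] 97 [0.6817 0.0903] [0.018 0.017 0.007]
blk [263. 129.] 919 [0.4236 0.2172] [0.039 0.04  0.006] [424.  217.3] [33.4 35.5] 11.3
blk [373. 129.] 884 [0.4018 0.3238] [0.038 0.04  0.006] [401.7 324.3] [32.5 35.2] 11.7
blk [318. 218.] 62 [0.5057 0.2899] [0.015 0.035 0.008] [503.6 288.5] [ 9.8 36.8] 16.4
blk [318. 280.] 84 [0.5754 0.3035] [0.013 0.034 0.008] [573.8 302.5] [ 8.9 35.1] 13.2
blk [271. 323.] 622 [0.6383 0.2604] [0.042 0.041 0.006] [638.6 260.8] [35.7 35.3] 12.5
blk [365. 323.] 600 [0.6159 0.3681] [0.039 0.04  0.006] [616.5 367.9] [35.9 35.1] 11.2
scene
red [209. 260.] 239 [ 0.6741 -0.0847] [0.031 0.034 0.011]
red [472. 293.] 368 [0.4494 0.2807] [0.034 0.033 0.017]
green [453. 325.] 406 [0.5216 0.2967] [0.035 0.03  0.016]
yel [277. 322.] 339 [0.6901 0.1   ] [0.033 0.033 0.009]
yel [432. 359.] 478 [0.5922 0.3101] [0.036 0.032 0.016]
blk [445. 288.] 267 [0.4255 0.2206] [0.042 0.039 0.007] [425.8 219.5] [38.  35.8] 10.6
blk [509. 313.] 301 [0.4035 0.3276] [0.042 0.038 0.007] [403.  327.5] [37.6 34. ] 12.4
blk [382. 381.] 416 [0.6405 0.2636] [0.041 0.04  0.007] [640.2 263.3] [37.4 35.7] 11.0
blk [427. 389.] 94 [0.602  0.3148] [0.027 0.033 0.008] [606.  318.5] [13.8 40.4] 35.3
blk [455. 417.] 466 [0.6183 0.3718] [0.041 0.039 0.008] [618.8 371.5] [36.2 34.4] 11.9
```

View pics/wrist7.png

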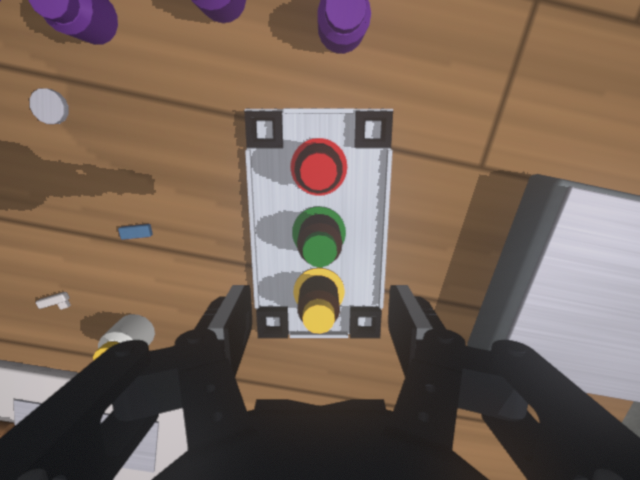

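All three jars stand on their pads: red (318,171), green (319,250), yellow (318,316), within 2 mm. Wrist and scene views put the tray at about (.520,.2925), yaw 11.5°. Moving over the rack.

```bash
python3 - <<'E'
from h import *
rel(.5615,-.269,.215,87.5)
E
```

```text
shift [  33.4 -559.    -6.7] rot [ 0.    0.   14.01] t 23.675 tcp [0.4826 0.2854 0.2083] gap 0.0596
```

Request:
{"name": "arm_command", "arguments": {"motion": [{"x":4,"y":-60,"z":-7,"rx":0,"ry":0,"rz":3,"hand":-0.4},{"x":8,"y":-120,"z":-7,"rx":0,"ry":0,"rz":7,"hand":-0.4},{"x":11,"y":-180,"z":-7,"rx":0,"ry":0,"rz":10,"hand":-0.4},{"x":15,"y":-240,"z":-7,"rx":0,"ry":0,"rz":14,"hand":-0.4},{"x":18,"y":-300,"z":-7,"rx":0,"ry":0,"rz":14,"hand":-0.4},{"x":22,"y":-360,"z":-7,"rx":0,"ry":0,"rz":14,"hand":-0.4},{"x":25,"y":-420,"z":-7,"rx":0,"ry":0,"rz":14,"hand":-0.4},{"x":29,"y":-480,"z":-7,"rx":0,"ry":0,"rz":14,"hand":-0.4},{"x":32,"y":-530,"z":-7,"rx":0,"ry":0,"rz":14,"hand":-0.4},{"x":33,"y":-559,"z":-7,"rx":0,"ry":0,"rz":14,"hand":-0.4}]}}

```text
clock: 24.92
tcp_pos: [0.5612, -0.2717, 0.2127]
orientation: [-0.002, 0.023, 1.0, 0.001]
wrist_force: [0.0, -0.3, -0.2]
finger_gap: 0.0595
```

Request:
{"name": "arm_command", "arguments": {"motion": [{"x":0,"y":0,"z":0,"rx":0,"ry":0,"rz":0,"hand":-0.4},{"x":0,"y":0,"z":0,"rx":0,"ry":0,"rz":0,"hand":-0.4}]}}

```text
clock: 25.18
tcp_pos: [0.5612, -0.2683, 0.214]
orientation: [-0.001, 0.022, 1.0, 0.001]
wrist_force: [-0.6, 0.1, 0.6]
finger_gap: 0.0601
```

```bash
python3 - <<'E'
from h import *
rel(.5615,-.269,.109,87.5)
p=viewer.read_camera("wrist"); save(p,"pics/w8.png")
box=(.35,.75,-.45,-.1)
for b in blobs(p,(0,0,0),(180,255,80),.128,.142,box=box,amin=60): print("handle",*b)
for b in blobs(p,(100,120,30),(125,255,255),.075,.102,box=box,amin=200): print("deck",*b)
rel(.5615,-.269,.109,87.5)
E
```

```text
shift [ -0.6  -0.9 105. ] rot [ 0.11 -0.15  0.01] t 25.175 tcp [ 0.5612 -0.2683  0.214 ] gap 0.0601
handle [317. 242.] 1797 [ 0.5682 -0.2704] [0.099 0.015 0.005] [ 568.3 -270.5] [11.4 98.5] 87.7
deck [317. 190.] 49889 [ 0.5616 -0.2682] [0.265 0.158 0.019] [ 561.5 -270.2] [150.3 259.9] 87.3
shift [ -0.3  -1.3 105.5] rot [ 0.09 -0.11  0.06] t 25.225 tcp [ 0.5614 -0.2679  0.2145] gap 0.0597
```

View pics/w8.png

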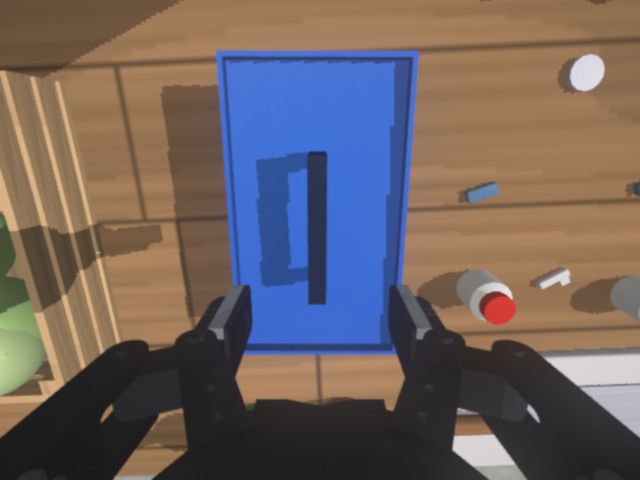

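Wrist view: the rack's handle runs from (317,152) to (317,303), centred and aligned with the tool. Rack centre (.5615,-.270), yaw -2.5°. Descending to grip the bar.

Request:
{"name": "arm_command", "arguments": {"motion": [{"x":0,"y":-2,"z":40,"rx":0,"ry":0,"rz":0,"hand":-0.4},{"x":0,"y":-2,"z":75,"rx":0,"ry":0,"rz":0,"hand":-0.4},{"x":0,"y":-2,"z":95,"rx":0,"ry":0,"rz":0,"hand":-0.4},{"x":0,"y":-2,"z":104,"rx":0,"ry":0,"rz":0,"hand":-0.4},{"x":0,"y":-2,"z":104,"rx":0,"ry":0,"rz":0,"hand":-0.4},{"x":0,"y":-2,"z":104,"rx":0,"ry":0,"rz":0,"hand":-0.4}]}}

```text
clock: 25.98
tcp_pos: [0.5625, -0.271, 0.113]
orientation: [0.001, 0.021, 1.0, -0.0]
wrist_force: [0.2, -0.2, 0.1]
finger_gap: 0.0596
```

```bash
python3 - <<'E'
from h import *
rel(.5615,-.270,.109,87.5); print(get_state()["wrist_force"])
E
```

```text
shift [1.1 1.  4. ] rot [-0.05  0.1   0.04] t 25.975 tcp [ 0.5625 -0.271   0.113 ] gap 0.0596
[ 0.24231024 -0.20769432  0.11665014]
```

Request:
{"name": "arm_command", "arguments": {"motion": [{"x":0,"y":0,"z":3,"rx":0,"ry":0,"rz":0,"hand":0.2},{"x":0,"y":0,"z":3,"rx":0,"ry":0,"rz":0,"hand":0.5},{"x":0,"y":0,"z":3,"rx":0,"ry":0,"rz":0,"hand":1},{"x":0,"y":0,"z":3,"rx":0,"ry":0,"rz":0,"hand":1},{"x":0,"y":0,"z":3,"rx":0,"ry":0,"rz":0,"hand":1},{"x":0,"y":0,"z":3,"rx":0,"ry":0,"rz":0,"hand":1},{"x":0,"y":0,"z":3,"rx":0,"ry":0,"rz":0,"hand":1}], "force": 90}}

```text
clock: 26.85
tcp_pos: [0.5619, -0.2706, 0.109]
orientation: [0.0, 0.022, 1.0, 0.0]
wrist_force: [-0.8, 3.8, 5.8]
finger_gap: 0.0071
```

```bash
python3 - <<'E'
from h import *
rel(.5615,-.270,.11,87.5); print(get_state()["wrist_force"])
E
```

```text
shift [ 0.4  0.6 -1. ] rot [0.03 0.02 0.03] t 26.85 tcp [ 0.5619 -0.2706  0.109 ] gap 0.0071
[-0.84726343  3.77826544  5.76499299]
```

The gap reads 7 mm for a 14 mm bar. I'll look before lifting.

```bash
python3 - <<'E'
from h import *
p=viewer.read_camera("side"); save(p,"pics/g9.png",(300,180,520,400),2.7)
p=viewer.read_camera("scene"); save(p,"pics/g10.png",(100,80,300,260),3)
print(get_state()["finger_gap"])
E
```

```text
0.006807042378104451
```

View pics/g9.png

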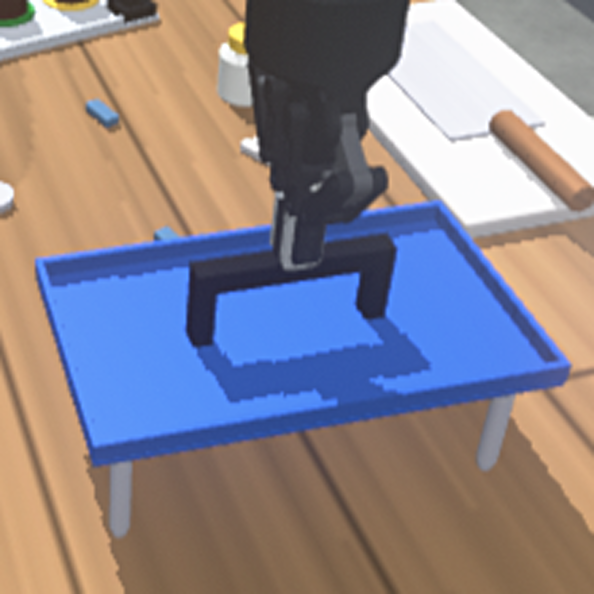

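View pics/g10.png

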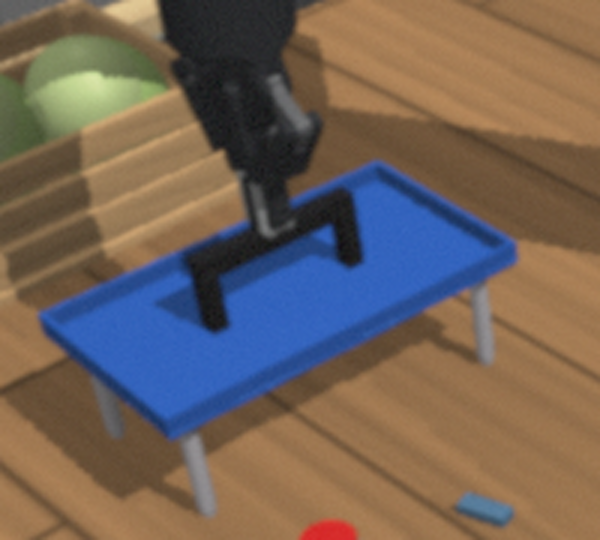

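The pads straddle the bar at mid-span; the low reading looks like finger flex. Lifting gently.

Request:
{"name": "arm_command", "arguments": {"motion": [{"x":0,"y":0,"z":-4,"rx":0,"ry":0,"rz":0,"hand":1},{"x":0,"y":0,"z":-10,"rx":0,"ry":0,"rz":0,"hand":1},{"x":0,"y":0,"z":-20,"rx":0,"ry":0,"rz":0,"hand":1},{"x":0,"y":0,"z":-35,"rx":0,"ry":0,"rz":0,"hand":1},{"x":0,"y":0,"z":-55,"rx":0,"ry":0,"rz":0,"hand":1},{"x":0,"y":0,"z":-75,"rx":0,"ry":0,"rz":0,"hand":1},{"x":0,"y":0,"z":-95,"rx":0,"ry":0,"rz":0,"hand":1},{"x":0,"y":0,"z":-106,"rx":0,"ry":0,"rz":0,"hand":1},{"x":0,"y":0,"z":-108,"rx":0,"ry":0,"rz":0,"hand":1},{"x":0,"y":0,"z":-108,"rx":0,"ry":0,"rz":0,"hand":1}]}}

```text
clock: 28.2
tcp_pos: [0.5615, -0.2708, 0.2162]
orientation: [-0.0, 0.022, 1.0, 0.0]
wrist_force: [-0.8, 0.2, -5.8]
finger_gap: 0.0067
```

```bash
python3 - <<'E'
from h import *
s=get_state();print(s["wrist_force"],s["ft_torque"],s["finger_gap"])
for n in ["wrist","side"]:
    p=viewer.read_camera(n); save(p,f"pics/{n}11.png")
    w=xyz(p);h=cv2.cvtColor(p["image"],cv2.COLOR_RGB2HSV)
    m=(cv2.inRange(h,np.array((100,120,30)),np.array((125,255,255)))>0)&(w[...,2]>.17)&(w[...,2]<.22)&(w[...,1]<-.1)
    P=w[m]; r=cv2.minAreaRect(P[:,:2].astype(np.float32)*1000); print(n,r)
    D=P[(P[:,2]<np.median(P[:,2])+.008)]
    A=np.c_[D[:,:2]-D[:,:2].mean(0),np.ones(len(D))]; c=np.linalg.lstsq(A,D[:,2],rcond=None)[0]
    res=D[:,2]-A@c; k=abs(res)<.003; c=np.linalg.lstsq(A[k],D[k,2],rcond=None)[0]; print("slope mrad",c[:2]*1000,"z",c[2])
rel(.5202,.2925,.217,101.5)
E
```

```text
[-0.80053234  0.19583938 -5.81219743] [-0.02740437  0.03433955 -0.01889515] 0.006743031067673381
wrist ((549.2130126953125, -269.8220520019531), (150.6895294189453, 233.7902374267578), 87.45848083496094)
slope mrad [-0.49002008  5.78372576] z 0.1907178369014566
side ((645.5308837890625, -275.1297607421875), (152.03627014160156, 430.9850158691406), 87.34644317626953)
slope mrad [-1.96396971  2.98423262] z 0.1899183857332863
shift [ 65.5 560.9  -0.7] rot [  0.06  -0.08 -13.99] t 28.3 tcp [ 0.5613 -0.2707  0.2157] gap 0.0067
```

View pics/side11.png

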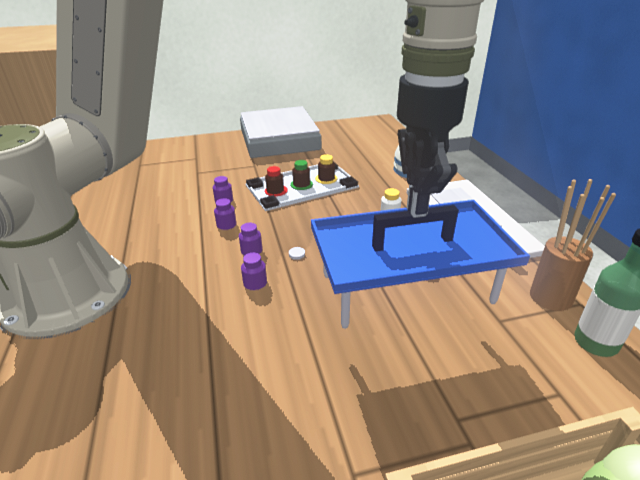

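Rack held level (within about 5 mrad), weight 6 N. Carrying it above the jars to the tray.

Request:
{"name": "arm_command", "arguments": {"motion": [{"x":2,"y":20,"z":-1,"rx":0,"ry":0,"rz":0,"hand":1},{"x":6,"y":55,"z":-1,"rx":0,"ry":0,"rz":-1,"hand":1},{"x":12,"y":100,"z":-1,"rx":0,"ry":0,"rz":-2,"hand":1},{"x":17,"y":145,"z":-1,"rx":0,"ry":0,"rz":-4,"hand":1},{"x":22,"y":190,"z":-1,"rx":0,"ry":0,"rz":-5,"hand":1},{"x":27,"y":235,"z":-1,"rx":0,"ry":0,"rz":-7,"hand":1},{"x":33,"y":280,"z":-1,"rx":0,"ry":0,"rz":-8,"hand":1},{"x":38,"y":325,"z":-1,"rx":0,"ry":0,"rz":-9,"hand":1},{"x":43,"y":370,"z":-1,"rx":0,"ry":0,"rz":-10,"hand":1},{"x":48,"y":410,"z":-1,"rx":0,"ry":0,"rz":-11,"hand":1}]}}

```text
clock: 29.55
tcp_pos: [0.5302, 0.1432, 0.2175]
orientation: [-0.0, -0.075, 0.997, 0.0]
wrist_force: [0.7, -1.3, -4.9]
finger_gap: 0.0063
```

```bash
python3 - <<'E'
from h import *
rel(.5202,.2925,.217,101.5)
E
```

```text
shift [-12.5 149.1   0.6] rot [ 0.03 -0.03 -2.88] t 29.55 tcp [0.5302 0.1432 0.2175] gap 0.0063
```

Request:
{"name": "arm_command", "arguments": {"motion": [{"x":-4,"y":40,"z":0,"rx":0,"ry":0,"rz":-1,"hand":1},{"x":-8,"y":80,"z":0,"rx":0,"ry":0,"rz":-2,"hand":1},{"x":-11,"y":115,"z":0,"rx":0,"ry":0,"rz":-2.9,"hand":1},{"x":-12,"y":138,"z":0,"rx":0,"ry":0,"rz":-2.9,"hand":1},{"x":-12,"y":148,"z":0,"rx":0,"ry":0,"rz":-2.9,"hand":1},{"x":-12,"y":148,"z":0,"rx":0,"ry":0,"rz":-2.9,"hand":1},{"x":-12,"y":148,"z":0,"rx":0,"ry":0,"rz":-2.9,"hand":1},{"x":-12,"y":148,"z":0,"rx":0,"ry":0,"rz":-2.9,"hand":1}]}}

```text
clock: 30.55
tcp_pos: [0.5217, 0.2879, 0.2178]
orientation: [0.0, -0.099, 0.995, -0.0]
wrist_force: [0.9, -0.1, -5.7]
finger_gap: 0.0069
```

```bash
python3 - <<'E'
from h import *
rel(.5200,.2925,.13,101.5)
for n in ["wrist","scene","side"]:
    p=viewer.read_camera(n); save(p,f"pics/{n}12.png")
    w=xyz(p);h=cv2.cvtColor(p["image"],cv2.COLOR_RGB2HSV)
    m=(cv2.inRange(h,np.array((100,120,30)),np.array((125,255,255)))>0)&(w[...,2]>.17)&(w[...,2]<.22)&(w[...,1]>.1)&(w[...,0]<.75)
    P=w[m]; r=cv2.minAreaRect(P[:,:2].astype(np.float32)*1000); print(n,r)
    hm=(cv2.inRange(h,np.array((0,0,0)),np.array((180,255,80)))>0)&(w[...,2]>.238)&(w[...,2]<.25)&(w[...,1]>.15)&(w[...,0]<.75)
    print("handle",cv2.minAreaRect(w[hm][:,:2].astype(np.float32)*1000) if hm.sum()>20 else 0)
E
```

```text
shift [ 0.8  4.8 87.8] rot [-0.01  0.   -0.17] t 30.55 tcp [0.5217 0.2879 0.2178] gap 0.0069
wrist ((509.4941101074219, 285.9620361328125), (233.96646118164062, 150.63253784179688), 11.295750617980957)
handle ((521.4249877929688, 288.6686706542969), (114.75564575195312, 27.89822769165039), 18.221975326538086)
scene ((522.9559326171875, 290.6234436035156), (262.3991394042969, 150.2414093017578), 11.341197967529297)
handle ((288.1016540527344, 235.642578125), (597.933349609375, 17.23602867126465), 13.359643936157227)
side ((520.0265502929688, 288.4483947753906), (259.1749572753906, 157.88674926757812), 11.312560081481934)
handle ((520.3892211914062, 284.12884521484375), (112.60044860839844, 21.3935546875), 8.246454238891602)
```

View pics/scene12.png

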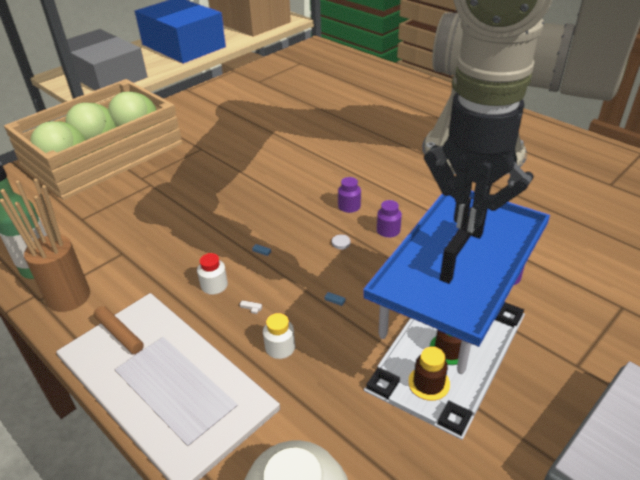

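View pics/wrist12.png

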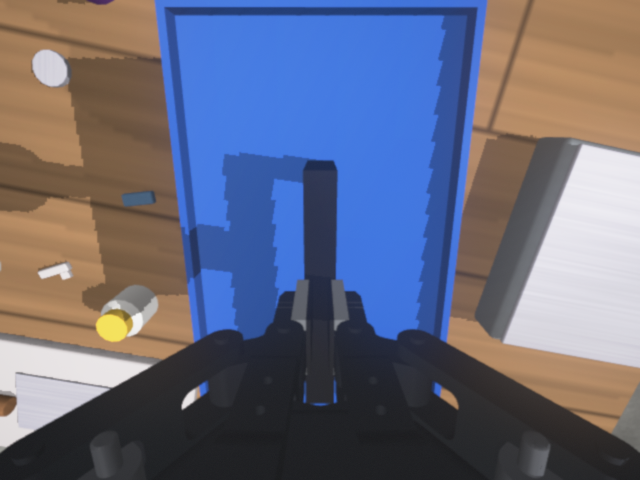

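Scene view: the rack hangs over the tray, with the jars under it. Rack yaw 11.3°, centre about 4 mm short in y. I'll correct and lower to just above the sockets.

Request:
{"name": "arm_command", "arguments": {"motion": [{"x":1,"y":4.5,"z":5,"rx":0,"ry":0,"rz":-0.2,"hand":1},{"x":1,"y":4.5,"z":20,"rx":0,"ry":0,"rz":-0.2,"hand":1},{"x":1,"y":4.5,"z":40,"rx":0,"ry":0,"rz":-0.2,"hand":1},{"x":1,"y":4.5,"z":60,"rx":0,"ry":0,"rz":-0.2,"hand":1},{"x":1,"y":4.5,"z":73,"rx":0,"ry":0,"rz":-0.2,"hand":1},{"x":1,"y":4.5,"z":83,"rx":0,"ry":0,"rz":-0.2,"hand":1},{"x":1,"y":4.5,"z":86,"rx":0,"ry":0,"rz":-0.2,"hand":1},{"x":1,"y":4.5,"z":86,"rx":0,"ry":0,"rz":-0.2,"hand":1},{"x":1,"y":4.5,"z":86,"rx":0,"ry":0,"rz":-0.2,"hand":1}]}}

```text
clock: 31.82
tcp_pos: [0.5202, 0.2933, 0.1325]
orientation: [0.001, -0.101, 0.995, 0.0]
wrist_force: [0.0, 0.0, -4.6]
finger_gap: 0.0065
```

```bash
python3 - <<'E'
from h import *
rel(.5200,.2922,.113,101.5)
for n in ["scene","side"]:
    p=viewer.read_camera(n)
    w=xyz(p);h=cv2.cvtColor(p["image"],cv2.COLOR_RGB2HSV)
    m=(cv2.inRange(h,np.array((100,120,30)),np.array((125,255,255)))>0)&(w[...,2]>.08)&(w[...,2]<.14)&(w[...,1]>.1)&(w[...,0]<.75)
    r=cv2.minAreaRect(w[m][:,:2].astype(np.float32)*1000); print(n,r)
    save(p,f"pics/{n}13.png",(350,220,560,440) if n=="scene" else (220,90,380,230),3 if n=="scene" else 4)
    for b in blobs(p,(0,0,0),(180,255,75),.012,.02,box=(.35,.7,.18,.42),amin=40): print("blk",*b)
E
```

```text
shift [ 0.4 -1.1 19.5] rot [0.02 0.08 0.11] t 31.825 tcp [0.5202 0.2933 0.1325] gap 0.0065
scene ((520.4528198242188, 295.8912353515625), (263.8493957519531, 150.07662963867188), 11.548136711120605)
blk [517. 316.] 88 [0.4007 0.3403] [0.035 0.013 0.008] [400.7 340.6] [36.2  7.6] 10.8
blk [382. 383.] 373 [0.6406 0.2635] [0.042 0.041 0.008] [640.7 263.3] [36.3 36.3] 11.9
blk [427. 389.] 88 [0.6033 0.3145] [0.025 0.034 0.008] [606.7 317.6] [13.  39.4] 30.8
blk [454. 418.] 391 [0.6178 0.3719] [0.041 0.039 0.008] [618.7 371.5] [36.4 34.6] 12.5
side ((518.7215576171875, 293.04736328125), (261.0906982421875, 157.9834747314453), 11.693520545959473)
blk [326. 177.] 40 [0.5874 0.2929] [0.036 0.022 0.008] [585.2 290.3] [15.1 37.2] 69.0
blk [348. 181.] 77 [0.6366 0.2582] [0.037 0.039 0.005] [638.1 258.4] [35.9 34.6] 10.1
blk [254. 182.] 72 [0.399  0.3215] [0.037 0.037 0.005] [399.5 321.3] [34.6 35.4] 7.5
blk [301. 183.] 53 [0.5176 0.2781] [0.041 0.024 0.008] [515.7 276.7] [18.7 41.7] 77.6
blk [269. 200.] 84 [0.4221 0.2132] [0.04  0.036 0.006] [422.4 214.9] [33.7 35.8] 12.0
```

View pics/scene13.png

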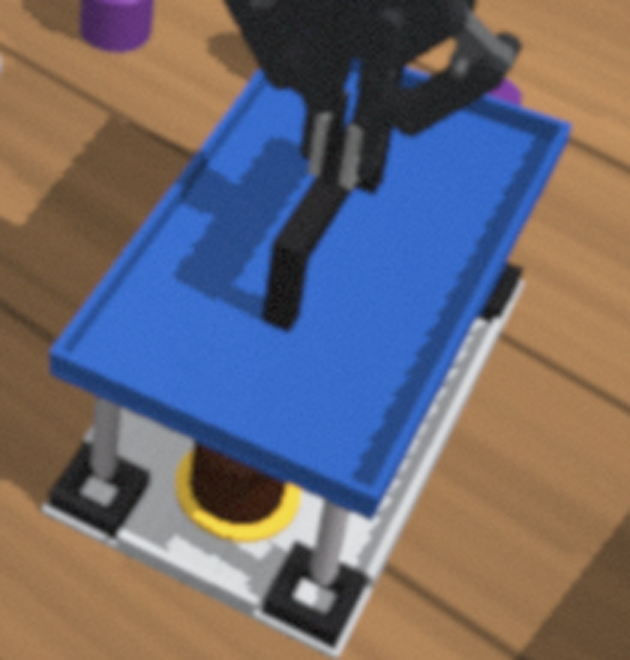

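View pics/side13.png

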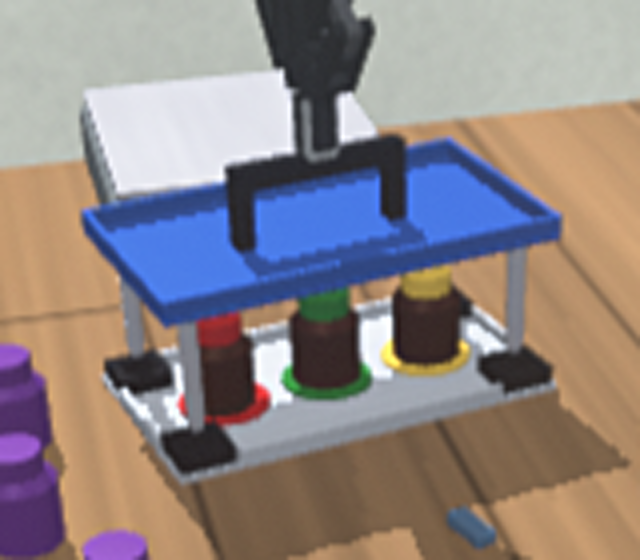

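Both views show the four legs over their sockets (for instance the scene-crop tips at (105,478) and (325,580) just above holes (98,490) and (315,594)). Lowering slowly and watching the force.

Request:
{"name": "arm_command", "arguments": {"motion": [{"x":0,"y":-0.5,"z":3,"rx":0,"ry":0,"rz":0,"hand":1},{"x":0,"y":-0.5,"z":6,"rx":0,"ry":0,"rz":0,"hand":1},{"x":0,"y":-0.5,"z":9,"rx":0,"ry":0,"rz":0,"hand":1},{"x":0,"y":-0.5,"z":11,"rx":0,"ry":0,"rz":0,"hand":1},{"x":0,"y":-0.5,"z":11,"rx":0,"ry":0,"rz":0,"hand":1}]}}

```text
clock: 32.55
tcp_pos: [0.5196, 0.2926, 0.1204]
orientation: [-0.0, -0.101, 0.995, -0.0]
wrist_force: [0.7, -0.1, -4.6]
finger_gap: 0.0068
```

Request:
{"name": "arm_command", "arguments": {"motion": [{"x":0,"y":0,"z":2,"rx":0,"ry":0,"rz":0,"hand":1},{"x":0,"y":0,"z":4,"rx":0,"ry":0,"rz":0,"hand":1},{"x":0,"y":0,"z":5.5,"rx":0,"ry":0,"rz":0,"hand":1},{"x":0,"y":0,"z":5.5,"rx":0,"ry":0,"rz":0,"hand":1}]}}

```text
clock: 33.05
tcp_pos: [0.5196, 0.2926, 0.115]
orientation: [-0.0, -0.101, 0.995, 0.0]
wrist_force: [-0.2, -1.2, -4.7]
finger_gap: 0.0065
```

Request:
{"name": "arm_command", "arguments": {"motion": [{"x":0,"y":0,"z":1,"rx":0,"ry":0,"rz":0,"hand":1},{"x":0,"y":0,"z":2,"rx":0,"ry":0,"rz":0,"hand":1},{"x":0,"y":0,"z":3,"rx":0,"ry":0,"rz":0,"hand":1},{"x":0,"y":0,"z":3,"rx":0,"ry":0,"rz":0,"hand":1}]}}

```text
clock: 33.55
tcp_pos: [0.5199, 0.2932, 0.1131]
orientation: [0.0, -0.101, 0.995, 0.001]
wrist_force: [-3.4, 1.5, 3.8]
finger_gap: 0.0066
```

Contact at TCP z 0.113, exactly the seated height. Releasing.

Request:
{"name": "arm_command", "arguments": {"motion": [{"x":0,"y":0,"z":0,"rx":0,"ry":0,"rz":0,"hand":0.4},{"x":0,"y":0,"z":0,"rx":0,"ry":0,"rz":0,"hand":-0.4},{"x":0,"y":0,"z":0,"rx":0,"ry":0,"rz":0,"hand":-0.4},{"x":0,"y":0,"z":0,"rx":0,"ry":0,"rz":0,"hand":-0.4},{"x":0,"y":0,"z":0,"rx":0,"ry":0,"rz":0,"hand":-0.4},{"x":0,"y":0,"z":-15,"rx":0,"ry":0,"rz":0,"hand":-0.4},{"x":0,"y":0,"z":-50,"rx":0,"ry":0,"rz":0,"hand":-0.4},{"x":0,"y":0,"z":-95,"rx":0,"ry":0,"rz":0,"hand":-0.4},{"x":0,"y":0,"z":-130,"rx":0,"ry":0,"rz":0,"hand":-0.4},{"x":0,"y":0,"z":-130,"rx":0,"ry":0,"rz":0,"hand":-0.4}]}}

```text
clock: 34.8
tcp_pos: [0.5217, 0.2934, 0.247]
orientation: [0.004, -0.101, 0.995, 0.001]
wrist_force: [-0.2, 0.0, -0.4]
finger_gap: 0.0598
```

```bash
python3 - <<'E'
from h import *
for n in ["scene","side","wrist"]:
    p=viewer.read_camera(n)
    w=xyz(p);h=cv2.cvtColor(p["image"],cv2.COLOR_RGB2HSV)
    m=(cv2.inRange(h,np.array((100,120,30)),np.array((125,255,255)))>0)&(w[...,2]>.07)&(w[...,2]<.12)&(w[...,1]>.1)&(w[...,0]<.75)
    D=w[m]; print(n,cv2.minAreaRect(D[:,:2].astype(np.float32)*1000))
    D=D[abs(D[:,2]-np.median(D[:,2]))<.004]
    A=np.c_[D[:,:2]-np.array([.52,.2925]),np.ones(len(D))]; c=np.linalg.lstsq(A,D[:,2],rcond=None)[0]; print("slope mrad",c[:2]*1000,"z",c[2])
    save(p,f"pics/{n}14.png",(150,160,590,470) if n=="scene" else (200,100,480,290) if n=="side" else None,1.8 if n=="scene" else 2.8 if n=="side" else 1)
s=get_state();print(s["wrist_force"],s["finger_gap"],s["tcp_pos"])
E
```

```text
scene ((518.6364135742188, 295.0967712402344), (265.8638916015625, 150.52166748046875), 11.561732292175293)
slope mrad [-0.19546485 -0.06627699] z 0.08863433401223356
side ((519.0836791992188, 292.3123779296875), (261.4607238769531, 156.50982666015625), 11.759624481201172)
slope mrad [ 0.28751356 -2.37650904] z 0.0877483647470519
wrist ((520.0089111328125, 293.42205810546875), (260.2313537597656, 149.98939514160156), 11.458148956298828)
slope mrad [0.30543714 0.90942587] z 0.08774159681744963
[-0.19566333 -0.27999517 -0.87092002] 0.059948704472343385 [0.5194863  0.29250611 0.24190173]
```

View pics/scene14.png

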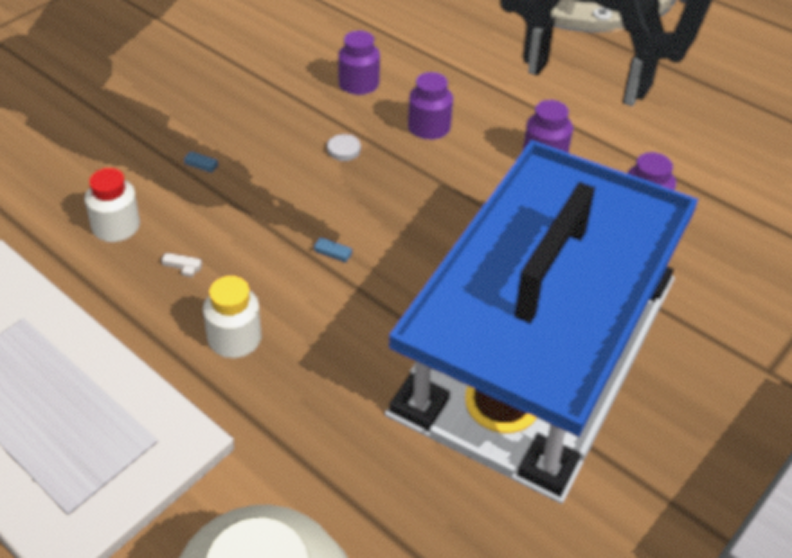

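View pics/side14.png

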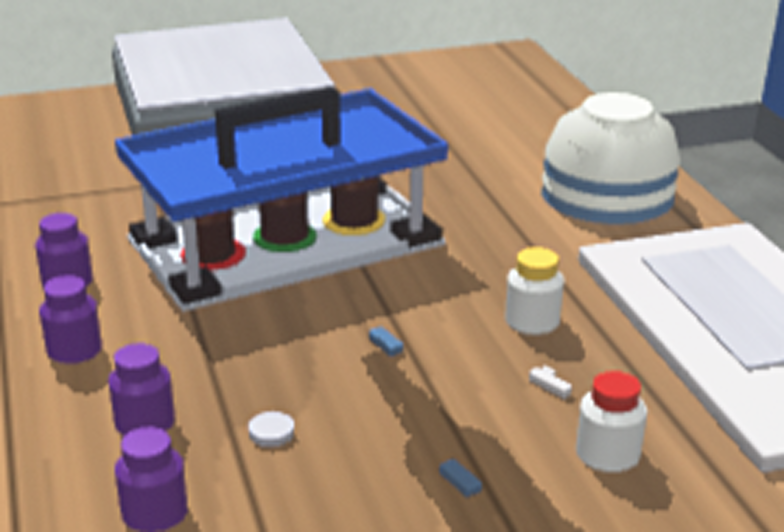

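The rack is level and seated, the legs are in their sockets, and the jars stand upright under it. The white jars haven't moved, and the gripper is clear at z = 0.24.

```bash
python3 -c "
from workcell import hand_in
print(hand_in())"
```

```text
the job is handed in; nothing more can be done
None
```

The three brown jars stand on the pads matching their lids, and the blue rack is seated over them with all four legs in the tray's sockets. I handed the job in at about 35 s on the robot's clock; the hand-in reports no verdict.

- **Jars:** measured by the wrist camera before the rack went on, red and green were 1–2 mm from their pad centres and yellow about 1 mm. The side view afterwards shows all three still upright.
- **Rack:** it met the floor of the sockets at the expected seated height (TCP at 113 mm). Its deck is level within about 2 mrad and sits about 3–4 mm higher than it did on the table, as it should. Its centre and yaw match the tray within about 1 mm and 0.2° (wrist camera).
- **White jars:** still standing in place; I never touched them. The purple look-alikes stayed put too.
- **Gripper:** open and well clear, at a height of about 0.24 m.

**What went wrong or disagreed:**
- My first grip on the red jar was too high, on the slope below the lid. I regripped it lower before lifting.
- The finger-gap reading was always low: 44 mm on the 46 mm jars and 7 mm on the 14 mm bar. I put this down to finger flex. The pictures showed a proper hold each time.
- The scene and side cameras differed by 3–7 mm, so I relied on the wrist camera, which fell between them.

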